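# Interleave two lattice panels and square them with the treadle jig

## Task

Pack the two lattice panels for shipping: lay the blue separator sheet on the panel that lies in the squaring jig, lined up with it, then set the other panel (darker slats) on the sheet, lined up too, setting both down rather than dropping them. Then, with the gripper, press the red treadle under its guard down to its stop and hold it there for half a second so that the pusher squares all three layers flush against the fence, and let it spring back up, leaving the other things on the table where they are.

Things in the scene. Friction and masses are not known exactly. Their poses are not given: they have to be found in the camera images.
- jig: fixed squaring jig, base 160 (x) x 360 (y) x 5 mm; origin on the table, z up, y from the fence to the treadle, x from the treadle guard's open front inwards. Bed rail 44 (x) x 146 (y), centre at y -62, top z 20. Orange pusher plate 46 wide, z 22 to 56. Green housing x -40 to 60, y 46 to 70, top z 65. Red treadle at y 130 in a green guard, y 74 to 186
- bed (a point): on top of the bed rail (jig x 0, y -75, z 20 mm), axes as the jig; here the centre of the squared stack's underside should be
- fence (a point): foot of the aluminium fence's face (jig x 0, y -135, z 20 mm), axes as the jig. The face looks to +y; the fence is 52 wide, 12 thick, its top at z 56. A flush layer has its centre 60 mm from here in +y
- slot (a point): middle of the gap in the guard (jig x -10, y 130, z 81 mm), axes as the jig: the only way to the treadle, for shut fingers leaning 30 to 45 degrees from vertical, pointing down and to jig +x. A line from here at 40 degrees meets the tread after 14 mm when up, after 41 mm when fully down, on or near its rubber pad
- guard_bar (a point): middle of the first of four steel guard bars (8 mm thick, along jig y, at jig x 4, 26, 48, 70, z 116), above the treadle; cheeks 6 mm thick carry them at jig y 77 and 183, x 2 to 72, up to z 117
- cover_edge (a point): top inner edge of the guard's solid green front cover (jig x -20, y 130, z 50 mm); the cover reaches from jig x -72 to -20 over the hinge and is 98 mm wide
- treadle_pad (a point): point on the tread's upper face, on its black rubber pad, 75 mm from the hinge; moves with the treadle; z is the tread's normal, x runs along it away from the hinge. Red tread 100 long, 70 wide, 6 thick; hinge along jig y at jig x -55, z 20 mm; it rises towards jig +x at 42 degrees when up, 22 when down
- treadle (a joint): angle of the sprung treadle, rad: 0 up (rest), 0.35 fully down at its stop; it springs back when let go. About 6 N at the pad to start it, 13 N at the stop. It drives the pusher, 0.07 m per rad
- pusher_face (a point): middle of the pusher's face (looks to jig -y), 20 mm above the bed's top. It stands 146 mm from the fence when the treadle is up and 121.5 mm when it is fully down
- lower_panel: pale lattice panel, 50 (x) x 120 (y) x 18 high, about 70 g, lying loose on the jig's bed between fence and pusher, not yet flush; origin at the centre of its underside. Its open lattice is surrounded by a 7 mm frame
- separator: blue rigid separator sheet, 60 (x) x 120 (y) x 6 thick, about 45 g, lying on a dark wooden block 42 x 104 x 20 high, so that its long edges overhang 9 mm each side; origin at the centre of its underside. Taken from above across its 60 mm width
- upper_panel: lattice panel with darker slats, 50 (x) x 120 (y) x 18 high, about 70 g, lying on another dark block 42 x 104 x 20 high; origin at the centre of its underside. Taken from above across its 50 mm width
- glue: bystander: white bottle with a red cap, 56 diameter x 150 high (mm); origin at the centre of its underside; leave it alone
- tape_roll: bystander: yellow roll lying flat, 90 outer diameter x 24 high (mm); origin at the centre of its underside; leave it alone
- mallet: bystander: hammer lying flat on the table, about 250 mm long; leave it alone
- flower: bystander: eight-petalled pale wooden ornament lying flat, 88 across x 12 high (mm); origin at the centre of its underside; leave it alone
- pencil_cup: bystander: blue cup, 70 diameter x 90 high (mm); origin at the centre of its underside; leave it alone
Not all that is in view belongs to the job. Leave any yellow look-alike of the upper_panel alone. Leave any grey look-alike of the separator alone.

How it is judged:
On the way, in this order (a step that is already met when the one before it is completed fails the run):
1. the separator lies flat on the lower panel, lined up with it (8 mm sideways, 22 mm lengthwise, 0.15 rad), let go (z of separator in the frame of bed between 0.015 and 0.021 m and x of separator in the frame of lower_panel between -0.008 and 0.008 m and y of separator in the frame of lower_panel between -0.022 and 0.022 m and angle between the x axis of separator and the x axis of lower_panel, either way round below 0.15 rad and contact force between the fingers and separator below 0.1 N and linear speed of separator below 0.02 m/s), for 0.2 s.
2. the upper panel lies flat on the separator, lined up with the lower panel (same limits), let go (z of upper_panel in the frame of bed between 0.021 and 0.027 m and x of upper_panel in the frame of lower_panel between -0.008 and 0.008 m and y of upper_panel in the frame of lower_panel between -0.022 and 0.022 m and angle between the x axis of upper_panel and the x axis of lower_panel, either way round below 0.15 rad and contact force between the fingers and upper_panel below 0.1 N and linear speed of upper_panel below 0.02 m/s and z of separator in the frame of bed between 0.015 and 0.021 m), for 0.2 s.
3. the treadle is down at its stop (over 0.33 rad) for 0.3 s with all three layers flush (4 mm) against the fence (value of joint treadle above 0.33 rad and z of lower_panel in the frame of bed between -0.003 and 0.003 m and y of lower_panel in the frame of fence between 0.056 and 0.064 m and x of lower_panel in the frame of bed between -0.014 and 0.014 m and angle between the y axis of each of lower_panel, separator, upper_panel and the y axis of jig, either way round below 0.06 rad and z of separator in the frame of bed between 0.015 and 0.021 m and y of separator in the frame of fence between 0.056 and 0.064 m and x of separator in the frame of bed between -0.014 and 0.014 m and z of upper_panel in the frame of bed between 0.021 and 0.027 m and y of upper_panel in the frame of fence between 0.056 and 0.064 m and x of upper_panel in the frame of bed between -0.014 and 0.014 m), for 0.3 s.
At the end, for the whole second after the job is handed in: Lower panel on the bed, separator on it, upper panel on that (heights within 3 mm), at rest; all three with their ends within 4 mm of flush with the fence, within 14 mm sideways of the bed's middle, within 8 mm sideways of the lower panel, within 0.06 rad of square; treadle back up (below 0.04 rad) (z of lower_panel in the frame of bed between -0.003 and 0.003 m and y of lower_panel in the frame of fence between 0.056 and 0.064 m and x of lower_panel in the frame of bed between -0.014 and 0.014 m and angle between the y axis of each of lower_panel, separator, upper_panel and the y axis of jig, either way round below 0.06 rad and linear speed of each of lower_panel, separator, upper_panel below 0.02 m/s and z of separator in the frame of bed between 0.015 and 0.021 m and y of separator in the frame of fence between 0.056 and 0.064 m and x of separator in the frame of bed between -0.014 and 0.014 m and z of upper_panel in the frame of bed between 0.021 and 0.027 m and y of upper_panel in the frame of fence between 0.056 and 0.064 m and x of upper_panel in the frame of bed between -0.014 and 0.014 m and x of separator in the frame of lower_panel between -0.008 and 0.008 m and x of upper_panel in the frame of lower_panel between -0.008 and 0.008 m and value of joint treadle below 0.04 rad); the robot touches nothing.
It fails at once if a panel or the separator is dropped (falls free faster than 0.7 m/s, some 25 mm) ((linear speed of lower_panel above 0.7 m/s and contact force between the fingers and lower_panel below 0.05 N) or (linear speed of separator above 0.7 m/s and contact force between the fingers and separator below 0.05 N) or (linear speed of upper_panel above 0.7 m/s and contact force between the fingers and upper_panel below 0.05 N)).
It fails at once if a bystander is moved by more than 30 mm (distance of any of glue, tape_roll, mallet, flower, pencil_cup from where it was at the start of the episode above 0.03 m).
It also fails if it takes over 70 s, if anything falls off the work surface, if the arm or the gripper's body presses on something with over 40 N, if the wrist force passes 120 N, or if a joint passes its speed limit or range.

## Robot

A 7-joint arm with a two-finger parallel gripper is mounted at the origin on the work surface. World frame = base frame: x ahead of the robot, y to its left, z up, the work surface at z = 0. Lengths are in m, angles in rad, forces in N, time in s.
With the tool pointing down it reaches from about 0.4 to 0.85 m from the base axis. Payload 6.9 kg.
Tool frame: the origin (TCP) lies midway between the tips of the shut fingers; the grasp point (between the pads) lies 19 mm behind it (bot.pinch_z is the distance from the TCP to the grasp point, in m); z points along the fingers, y is the line along which they close (so a half turn about z gives the same grasp; the last joint's range is limited). The gripper opens to 85 mm and grips with 20 to 120 N. Pads are 22 mm wide; open, the fingers measure 114 mm over their backs; the gripper's body (76 mm by 85 mm) begins 54 mm behind the grasp point. The pads swing forward as they close: fully open they stand 13 mm farther back than shut.
Start: joints at [-1.212, 0.507, -0.238, 1.5, 0.126, 1.149, -0.155], TCP at [0.157, 0.605, 0.231] pointing down, gripper open.
Joint ranges: [-3.08, 3.08], [-0.24, 2.05], [-1.43, 1.35], [0, 2.5], [-1.52, 4.66], [0.17, 1.96], [-2.89, 2.89]. Speed limits (rad/s): [2.39, 2.39, 3.14, 3.14, 3.14, 3.14, 3.14].

## Interface

Orientations are given as a 3x3 rotation matrix whose columns are the frame's x, y, z axes.
In Python, from plant import bot gives the robot as it stands. The module is installed in compiled form; this text tells all that it offers.
- The arm moves only by the tool move_arm, never from a script. Its argument "increments" is one flat list of numbers, 7 for each row, row after row: the shift along the tool's x, y, z in units of 0.12 m (1.0 is 0.12 m), then the turn, a rotation vector about the tool's x, y, z in units of 360 degrees (1.0 is 360 degrees), then the opening, from 0 (shut) to 1 (fully open). A call has 1 to 20 rows; each row shifts and turns the commanded pose from where the row before left it, along the tool's axes as they then stand; what a row does not reach is not made up. A row lasts 1/12 s, in which the tool goes at most 41.7 mm and 7.16 degrees, less where a joint would pass 70% of its speed; a pose out of reach is approached as far as the arm can. A call with a number of a shift or a turn outside -1 to 1 is refused whole. A call with a gripper value outside its range is refused whole. The fingers move at their own pace and stop on an object; the grip force is fixed at half the most. Time passes only in rows, so rows that do not move let the fingers close. It gives the time, the measured TCP pose, the force, the opening and the grip force at its end, in the units of the state.
- bot.get_obs(): the state, without advancing time (a new reading comes with each control period).
- bot.get_image(name): name is "scene" or "top"; returns the picture (384x512x3 uint8, red, green, blue); there is no depth.
- bot.camera_model(name): a dict with "camera_matrix" (3x3 intrinsics, pixels), "dist" ([k1, k2, p1, p2, k3] as OpenCV has them; the pictures are not rectified), "T" (4x4, takes a point from camera to world coordinates). Camera axes: x right, y up, looking along -z (the intrinsics and any distortion apply to the point x, -y, -z); pixel columns grow to the right and rows downward; lengths in m; the calibration is good to about 2 mm. A picture is of the moment at which its call begins. camera_model takes no time and is no camera call.
- bot.hand_in(): hands the job in; it is judged then, once.
The state is a dict: "t": time; "qpos": joint angles; "joint_vel": joint speeds; "joint_torque": joint torques, N m; "position": TCP position; "ee_rot": TCP orientation; "wrist_force": force on the tool from outside, world axes, zero at the start; "moment": the same for the moment, N m; "width": finger opening in m; "grasp_force": force on a finger pad.
Only numpy, scipy, OpenCV 4.12 (cv2) and the standard library are available. Lean on these libraries where they do the work, as an engineer would, in place of code of your own. Each camera call takes 0.05 s, during which the arm holds its last target. There are 200 camera calls.

## Working session

There is one attempt and no reset: what is moved stays moved. The work goes in short steps, Python scripts to look and compute and a tool call to move; the robot and the scene stay as the last step left them, time stands still between calls to the robot, and variables do not carry over. Pictures are saved under pics/ and viewed, at most 10 in all, crops included, and the job is handed in when it is done.

Besides the shell and the picture viewer there is one more tool, called after "Call:" in YAML: its name, and indented under it one key for each argument. move_arm: Moves the arm, as the interface text tells. Shifts and turns lie within -1 to 1; 1 stands for 0.12 m of shift or 360 degrees of turn. Its arguments: {"type":"object","properties":{"increments":{"type":"array"}},"required":["increments"]}

```bash
mkdir -p pics; ls; python3 - <<'E'
from plant import bot
import cv2,numpy as np
for n in("scene","top"):
    cv2.imwrite(f"pics/{n}0.png",cv2.resize(bot.get_image(n)[:,:,::-1],(800,600),interpolation=cv2.INTER_CUBIC))
    m=bot.camera_model(n);print(n,np.round(m["camera_matrix"],2).tolist(),m["dist"],np.round(m["T"],4).tolist())
o=bot.get_obs();print(o["position"],np.round(o["ee_rot"],3),o["width"],bot.pinch_z,o["t"])
E
```

```text
pics
scene [[354.28, 0.0, 253.16], [0.0, 354.28, 189.94], [0.0, 0.0, 1.0]] [-0.05776478  0.          0.          0.          0.        ] [[-0.5594, -0.6359, 0.5316, 1.0777], [0.8287, -0.414, 0.3767, 0.4296], [-0.0195, 0.6513, 0.7586, 0.9232], [0.0, 0.0, 0.0, 1.0]]
top [[370.19, 0.0, 259.89], [0.0, 370.19, 193.96], [0.0, 0.0, 1.0]] [-0.06515411  0.          0.          0.          0.        ] [[0.0105, 0.9834, -0.1811, 0.3249], [-0.9999, 0.0101, -0.0028, 0.0357], [-0.0009, 0.1811, 0.9835, 1.0822], [0.0, 0.0, 0.0, 1.0]]
[0.15688233 0.60452111 0.23050676] [[-0.968  0.251 -0.   ]
 [ 0.251  0.968 -0.002]
 [-0.    -0.002 -1.   ]] 0.08582240460341024 0.0187 0.1
```

View pics/top0.png

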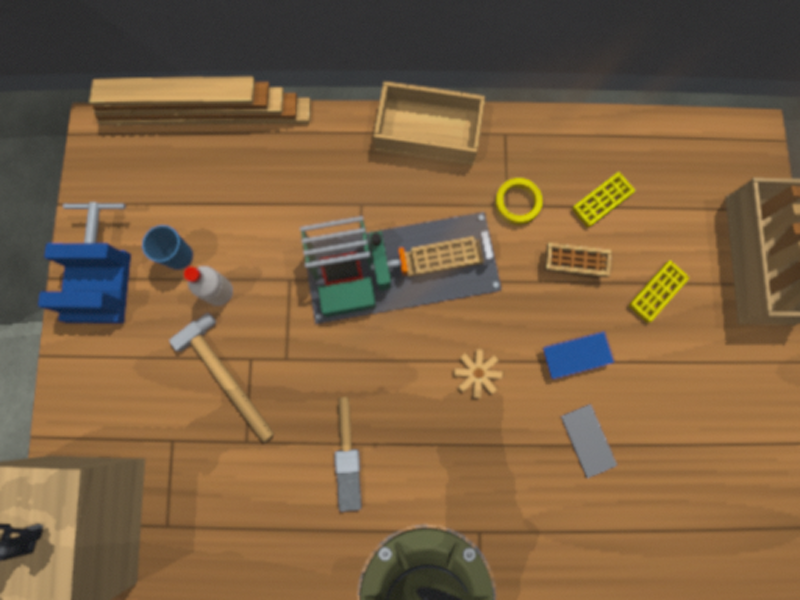

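View pics/scene0.png

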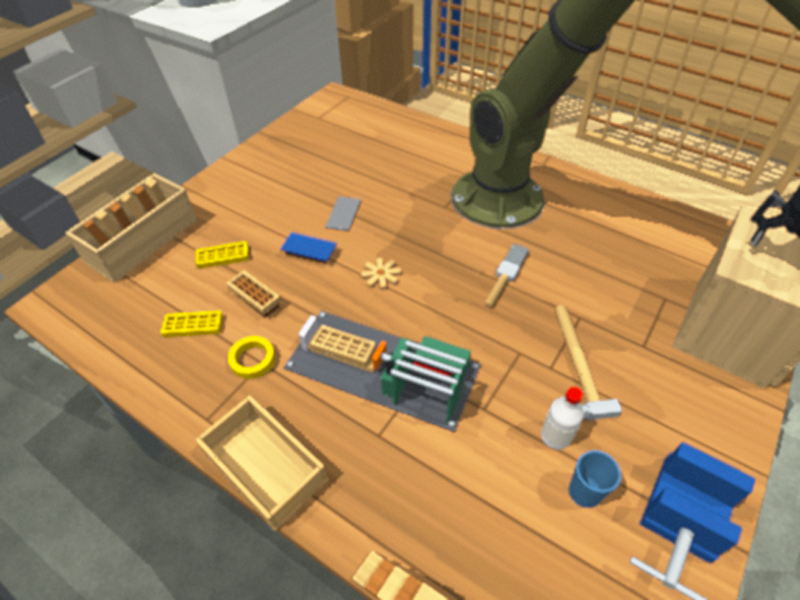

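Top view: the jig is at (400,265), with its fence on the right at (487,247) and the treadle guard on the left at (340,270). The blue sheet is at (578,355), the dark upper panel at (578,260), and the flower at (478,373). Scene view: sheet at (309,248), dark panel at (253,291), lower panel at (343,345). I'll take crops to measure from.

```bash
cat > h.py <<'E'
from plant import bot
import cv2,numpy as np
def proj(n,P):
    m=bot.camera_model(n);T=np.linalg.inv(m["T"]);P=np.atleast_2d(P)@T[:3,:3].T+T[:3,3]
    P=P*[1,-1,-1]
    return cv2.projectPoints(P.reshape(-1,1,3),np.zeros(3),np.zeros(3),m["camera_matrix"],m["dist"])[0].reshape(-1,2)
def ray(n,uv,z):
    m=bot.camera_model(n);p=cv2.undistortPoints(np.array(uv,float).reshape(-1,1,2),m["camera_matrix"],m["dist"]).reshape(-1,2)
    d=np.c_[p[:,0],-p[:,1],-np.ones(len(p))]@m["T"][:3,:3].T;o=m["T"][:3,3]
    return o+d*((z-o[2])/d[:,2])[:,None]
def crop(n,x,y,w,h,s,f):
    im=bot.get_image(n)[y:y+h,x:x+w,::-1]
    cv2.imwrite(f,cv2.resize(im,None,fx=s,fy=s,interpolation=cv2.INTER_CUBIC));return im
E
python3 -c "
from h import *
crop('top',190,130,210,115,3.8,'pics/t1.png');crop('scene',110,145,210,135,3.8,'pics/s1.png')"
```

```text
(no output)
```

View pics/t1.png

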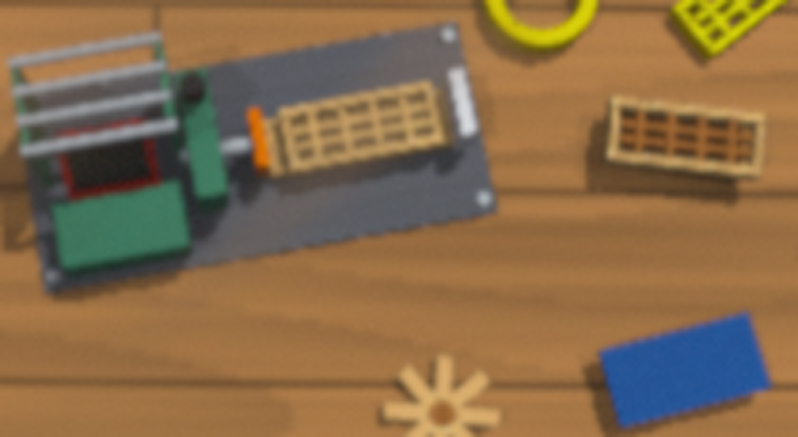

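View pics/s1.png

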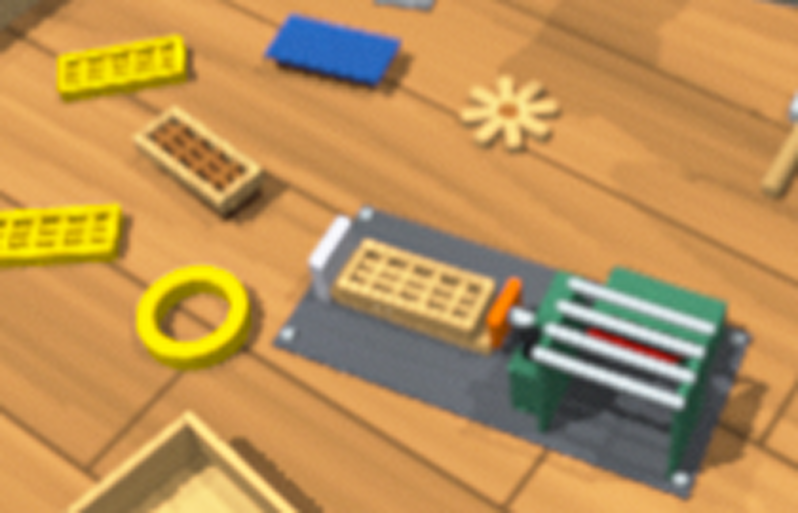

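Top crop: the jig plate corners are (456,24), (495,211) and (47,294). The dark panel spans (612,95) to (760,177), the sheet (600,351) to (769,385), and the lower panel (278,112) to (447,143). The scene crop shows the same objects. Next I'll fit rigid poses to the corners from both views.

```bash
cat > fit.py <<'E'
from h import *
from scipy.optimize import least_squares
def fit(L,W,z,top,scene,off=(190,130,110,145),s=3.8,init=(.5,-.2,0),name=''):
    # corners given as dict (sx,sy)->crop px; half-size W in x, L in y
    ob=[]
    for n,d,o in(('top',top,off[:2]),('scene',scene,off[2:])):
        for k,v in d.items(): ob.append((n,k,(np.array(v)+.5)/s-.5+o))
    f=lambda p:np.concatenate([proj(n,[p[0]+np.cos(p[2])*k[0]*W/2-np.sin(p[2])*k[1]*L/2,p[1]+np.sin(p[2])*k[0]*W/2+np.cos(p[2])*k[1]*L/2,z])[0]-uv for n,k,uv in ob])
    r=least_squares(f,init,loss='soft_l1')
    print(name,np.round(r.x,4),'deg',round(np.degrees(r.x[2]),2),'res',np.round(r.fun.reshape(-1,2),1).tolist());return r.x
E
cat > m1.py <<'E'
from fit import *
# k: (x sign: far +, y sign: left +)
fit(.36,.16,.005,{(1,-1):(456,24),(-1,-1):(495,211),(-1,1):(47,294)},{(-1,-1):(365,207),(1,-1):(275,343),(1,1):(687,496),(-1,1):(748,338)},name='jig')
fit(.12,.05,.038,{(1,1):(612,95),(1,-1):(766,112),(-1,-1):(760,176),(-1,1):(607,160)},{(-1,-1):(178,108),(1,-1):(136,137),(-1,1):(262,172),(1,1):(222,207)},name='upper')
fit(.12,.06,.026,{(1,1):(600,351),(1,-1):(748,314),(-1,-1):(769,385),(-1,1):(621,427)},{(-1,-1):(292,14),(-1,1):(401,42),(1,1):(375,80),(1,-1):(267,52)},name='sep')
fit(.12,.05,.038,{(1,1):(278,112),(1,-1):(436,82),(-1,-1):(447,143),(-1,1):(283,170)},{(-1,-1):(366,239),(-1,1):(496,277),(1,1):(472,330),(1,-1):(334,287)},name='lower')
E
python3 m1.py
```

```text
jig [0.596  0.0502 0.188 ] deg 10.77 res [[0.1, -1.0], [0.7, 0.2], [-1.1, -0.5], [-0.3, -1.2], [-0.9, -0.2], [0.4, 0.5], [1.6, -1.5]]
upper [ 0.6063 -0.2823 -0.1122] deg -6.43 res [[-0.5, -0.1], [-0.7, 0.4], [-0.1, -0.1], [-0.5, -0.8], [-0.5, -0.8], [-0.8, -0.2], [0.4, -1.0], [-0.5, -1.3]]
sep [ 0.4271 -0.2778  0.2515] deg 14.41 res [[-0.6, -0.4], [-0.1, -0.6], [0.5, 0.8], [-0.3, -0.0], [-0.3, -0.6], [0.3, -1.0], [0.4, 0.1], [-1.1, 0.0]]
lower [ 0.6109 -0.0328  0.203 ] deg 11.63 res [[0.1, -0.8], [-1.4, -0.4], [-0.6, -0.3], [2.1, 0.3], [-0.2, -0.6], [0.1, 0.7], [-0.3, -0.7], [0.8, -1.4]]
```

```bash
cat > j.py <<'E'
from h import *
p=np.array([.596,.0502]);a=.188
R=np.array([[np.cos(a),-np.sin(a)],[np.sin(a),np.cos(a)]])
def J(n,c,z,t):
    o=(190,130) if n=='top' else (110,145)
    w=ray(n,[(np.array(c)+.5)/3.8-.5+o],z)[0]
    print(t,n,np.round((w[:2]-p)@R*1000,1))
if __name__=='__main__':
    for c in[(449,70),(467,67),(478,133),(461,138)]: J('top',c,.056,'fence')
    for c in[(345,217),(312,258)]: J('scene',c,.056,'fencetop face?')
    for c in[(184,75),(209,70),(226,195),(198,198)]: J('top',c,.065,'housing46-70,x-40..60')
    for c in[(22,150),(177,127),(12,63),(161,37)]: J('top',c,.117,'bars x4,70')
    for c in[(573,285),(715,328),(537,353),(682,403)]: J('scene',c,.117,'bars')
    for c in[(52,205),(182,182)]: J('top',c,.05,'cover edge -20')
    for c in[(248,110),(262,107),(270,170),(255,173)]: J('top',c,.056,'pusher')
E
python3 j.py
```

```text
fence top [  25.5 -156.2]
fence top [  25.4 -170.2]
fence top [ -26.8 -167.8]
fence top [ -28.4 -154.3]
fencetop face? scene [ -25.3 -161.4]
fencetop face? scene [  22.5 -165.7]
housing46-70,x-40..60 top [54.3 42.8]
housing46-70,x-40..60 top [54.8 23.6]
housing46-70,x-40..60 top [-42.5  27.5]
housing46-70,x-40..60 top [-41.   48.3]
bars x4,70 top [  3.7 164.6]
bars x4,70 top [ 0.7 53.7]
bars x4,70 top [ 68.7 162.5]
bars x4,70 top [68.7 54. ]
bars scene [ 7.1 57. ]
bars scene [  3.4 165.6]
bars scene [71.6 56.1]
bars scene [ 70.8 164.5]
cover edge -20 top [-23.5 157.4]
cover edge -20 top [-23.4  58.3]
pusher top [21.4 -0.2]
pusher top [ 21.8 -11. ]
pusher top [-27.4  -8.3]
pusher top [-27.7   3.2]
```

The jig origin sits 20 mm towards the fence from the plate centre, at about (0.5997, 0.0306) with yaw 10.8 to 11 degrees. The fence and bars agree with this, and the lower panel comes out at jig y −64, which is plausible. I'll move around the base first and then turn.

Call:
move_arm:
  increments: [-0.25,-0.154,0,0,0,0,1,-0.25,-0.154,0,0,0,0,1,-0.25,-0.154,0,0,0,0,1,-0.25,-0.154,0,0,0,0,1,-0.25,-0.154,0,0,0,0,1,-0.25,-0.154,0,0,0,0,1,-0.25,-0.154,0,0,0,0,1,-0.25,-0.154,0,0,0,0,1,-0.25,-0.154,0,0,0,0,1,-0.25,-0.154,0,0,0,0,1,-0.25,-0.154,0,0,0,0,1,-0.25,-0.154,0,0,0,0,1]

```text
t: 1.2
position: [0.4506, 0.2984, 0.2313]
ee_rot: [[-0.968, 0.251, 0.0], [0.251, 0.968, -0.0], [-0.0, -0.0, -1.0]]
wrist_force: [0.9, -0.6, 0.4]
width: 0.0855
grasp_force: 0.0
```

Call:
move_arm:
  increments: [0,0,0,0,0,0.017,1,0,0,0,0,0,0.017,1,0,0,0,0,0,0.017,1,0,0,0,0,0,0.017,1,0,0,0,0,0,0.017,1,0,0,0,0,0,0.017,1,0,0,0,0,0,0.017,1,0,0,0,0,0,0.017,1,0,0,0,0,0,0.017,1,0,0,0,0,0,0.017,1,0,0,0,0,0,0,1]

```text
t: 2.12
position: [0.4495, 0.3, 0.2311]
ee_rot: [[-0.242, 0.97, -0.0], [0.97, 0.242, -0.0], [-0.0, -0.0, -1.0]]
wrist_force: [-0.1, -0.7, -0.2]
width: 0.0854
grasp_force: 0.0
```

```bash
cat > d.py <<'E'
import sys,numpy as np
from plant import bot
from scipy.spatial.transform import Rotation as Ro
def go(pos,yaw,tilt=0,press=False):
    """pos of TCP; tool y along world heading yaw (deg); tilt (deg): tool z leans toward the direction yaw-90 + 180.. (press only)"""
    o=bot.get_obs();R=o['ee_rot']
    c,s=np.cos(np.radians(yaw)),np.sin(np.radians(yaw))
    y=np.array([c,s,0]);z=np.array([0,0,-1.])
    if press: # jig x heading = yaw-90
        jx=np.array([s,-c,0]);t=np.radians(tilt);z=np.sin(t)*jx-np.cos(t)*np.array([0,0,1])
    Rt=np.c_[np.cross(y,z),y,z]
    d=R.T@(np.array(pos)-o['position'])/.12
    print('t',round(o['t'],2),'pos',np.round(o['position'],4),'yaw',round(np.degrees(np.arctan2(R[1,1],R[0,1])),2),'w',round(o['width'],4),'F',np.round(o['wrist_force'],1),'gf',round(o['grasp_force'],1),'\nshift units',np.round(d,4),'turn units',np.round(Ro.from_matrix(R.T@Rt).as_rotvec()/(2*np.pi),4),'q',np.round(o['qpos'],2))
if __name__=='__main__': a=[float(v) for v in sys.argv[1:]];go(a[:3],a[3],*( [a[4],True] if len(a)>4 else []))
E
python3 d.py .427 -.278 .2 14.4
```

```text
t 2.12 pos [0.4495 0.3    0.2311] yaw 14.0 w 0.0854 F [-0.1 -0.7 -0.2] gf 0.0 
shift units [-4.6278 -1.3474  0.261 ] turn units [-0.0001  0.     -0.0011] q [-0.7   0.37  0.09  1.73 -0.04  1.04 -0.35]
```

Call:
move_arm:
  increments: [-0.257,-0.075,0.014,0,0,0,1,-0.257,-0.075,0.014,0,0,0,1,-0.257,-0.075,0.014,0,0,0,1,-0.257,-0.075,0.014,0,0,0,1,-0.257,-0.075,0.014,0,0,0,1,-0.257,-0.075,0.014,0,0,0,1,-0.257,-0.075,0.014,0,0,0,1,-0.257,-0.075,0.014,0,0,0,1,-0.257,-0.075,0.014,0,0,0,1,-0.257,-0.075,0.014,0,0,0,1,-0.257,-0.075,0.014,0,0,0,1,-0.257,-0.075,0.014,0,0,0,1,-0.257,-0.075,0.014,0,0,0,1,-0.257,-0.075,0.014,0,0,0,1,-0.257,-0.075,0.014,0,0,0,1,-0.257,-0.075,0.014,0,0,0,1,-0.257,-0.075,0.014,0,0,0,1,-0.257,-0.075,0.014,0,0,0,1,0,0,0,0,0,-0.001,1,0,0,0,0,0,0,1]

```text
t: 3.78
position: [0.4287, -0.2799, 0.2007]
ee_rot: [[-0.252, 0.968, -0.001], [0.968, 0.252, -0.0], [-0.0, -0.001, -1.0]]
wrist_force: [-0.2, 0.8, 0.1]
width: 0.0854
grasp_force: 0.0
```

```bash
python3 d.py .427 -.278 .001 14.4
```

```text
t 3.78 pos [ 0.4287 -0.2799  0.2007] yaw 14.59 w 0.0854 F [-0.2  0.8  0.1] gf 0.0 
shift units [ 0.0189 -0.0081  1.6643] turn units [-0.0001  0.      0.0005] q [ 0.32  0.37  0.3   1.85 -0.13  0.94  0.93]
```

Call:
move_arm:
  increments: [0.019,-0.008,0.2,0,0,0,1,0,0,0.2,0,0,0,1,0,0,0.2,0,0,0,1,0,0,0.2,0,0,0,1,0,0,0.2,0,0,0,1,0,0,0.2,0,0,0,1,0,0,0.2,0,0,0,1,0,0,0.1,0,0,0,1,0,0,0.1,0,0,0,1,0,0,0.06,0,0,0,1,0,0,0,0,0,0,1,0,0,0,0,0,0,1]

```text
t: 4.78
position: [0.4281, -0.2753, 0.002]
ee_rot: [[-0.254, 0.967, -0.0], [0.967, 0.254, 0.001], [0.001, -0.0, -1.0]]
wrist_force: [-0.1, -1.2, 0.3]
width: 0.0853
grasp_force: 0.0
```

Call:
move_arm:
  increments: [0,0,0,0,0,0,0.5,0,0,0,0,0,0,0.5,0,0,0,0,0,0,0.4,0,0,0,0,0,0,0.4,0,0,0,0,0,0,0.4,0,0,0,0,0,0,0.4,0,0,0,0,0,0,0.4,0,0,0,0,0,0,0.4]

```text
t: 5.45
position: [0.4284, -0.2762, 0.0031]
ee_rot: [[-0.253, 0.968, 0.002], [0.968, 0.253, -0.001], [-0.001, 0.001, -1.0]]
wrist_force: [-0.7, 0.7, 8.0]
width: 0.0587
grasp_force: 63.0
```

```bash
python3 d.py .6109 -.0328 .10 11.4; python3 -c "
from h import *
crop('scene',110,130,210,150,3.8,'pics/s2.png')"
```

```text
t 5.45 pos [ 0.4284 -0.2762  0.0031] yaw 14.64 w 0.0587 F [-0.7  0.7  8. ] gf 63.0 
shift units [ 1.5771  1.9848 -0.8058] turn units [0.0002 0.0002 0.009 ] q [ 0.4   0.65  0.18  2.06 -0.26  0.45  1.04]
```

View pics/s2.png

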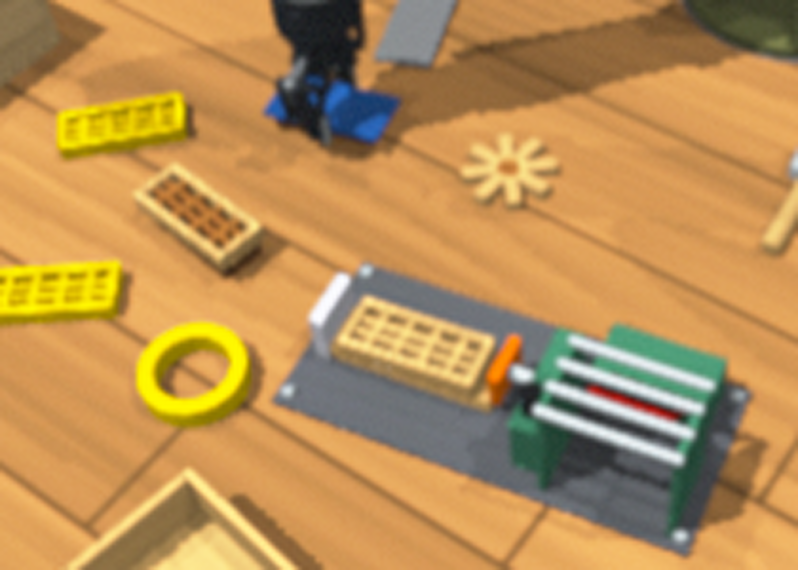

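Grasp on the blue sheet looks good (width 58.7 mm, 63 N): the gripper is at about (320,105), with the sheet visible on both sides. Next I'll lift it and carry it over the jig.

Call:
move_arm:
  increments: [0,0,-0.05,0,0,0,0.4,0,0,-0.15,0,0,0,0.4,0,0,-0.2,0,0,0,0.4,0,0,-0.2,0,0,0,0.4,0,0,-0.2,0,0,0,0.4,0.1,0.12,0,0,0,0,0.4,0.14,0.175,0,0,0,0.001,0.4,0.14,0.175,0,0,0,0.001,0.4,0.14,0.175,0,0,0,0.001,0.4,0.14,0.175,0,0,0,0.001,0.4,0.14,0.175,0,0,0,0.001,0.4,0.14,0.175,0,0,0,0.001,0.4,0.14,0.175,0,0,0,0.001,0.4,0.14,0.175,0,0,0,0.001,0.4,0.14,0.175,0,0,0,0.001,0.4,0.14,0.175,0,0,0,0,0.4,0.07,0.11,0,0,0,0,0.4,0,0,0,0,0,0,0.4,0,0,0,0,0,0,0.4]

```text
t: 7.08
position: [0.6171, -0.0382, 0.0981]
ee_rot: [[-0.199, 0.98, 0.0], [0.98, 0.199, -0.0], [-0.0, 0.0, -1.0]]
wrist_force: [-0.7, -1.4, -0.2]
width: 0.0582
grasp_force: 64.3
```

```bash
python3 d.py .612 -.0313 .021 11.3; python3 -c "
from h import *
crop('top',190,130,210,115,3.8,'pics/t3.png')"
```

```text
t 7.08 pos [ 0.6171 -0.0382  0.0981] yaw 11.5 w 0.0582 F [-0.7 -1.4 -0.2] gf 64.3 
shift units [ 0.0646 -0.0306  0.6427] turn units [0.     0.     0.0005] q [-0.16  0.64  0.3   1.69 -0.24  0.84  0.44]
```

View pics/t3.png

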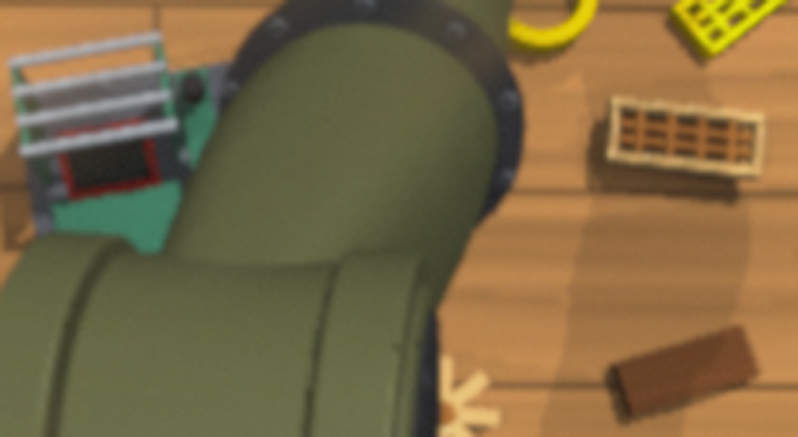

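The sheet is in the gripper, and only the bare block is left at (685,373). The arm hides the jig in this view. Lowering the sheet now.

Call:
move_arm:
  increments: [0.032,-0.015,0,0,0,0.0005,0.4,0.032,-0.015,0,0,0,0,0.4,0,0,0.15,0,0,0,0.4,0,0,0.15,0,0,0,0.4,0,0,0.15,0,0,0,0.4,0,0,0.1,0,0,0,0.4,0,0,0.03,0,0,0,0.4,0,0,0,0,0,0,0.4,0,0,0,0,0,0,0.4]

```text
t: 7.88
position: [0.6121, -0.0325, 0.0288]
ee_rot: [[-0.194, 0.981, 0.0], [0.981, 0.194, -0.0], [-0.0, 0.0, -1.0]]
wrist_force: [-0.0, -0.6, 1.2]
width: 0.0587
grasp_force: 64.3
```

```bash
python3 d.py .612 -.0313 .0213 11.3; python3 -c "
from h import *
crop('scene',170,180,150,100,5.3,'pics/s4.png')"
```

```text
t 7.88 pos [ 0.6121 -0.0325  0.0288] yaw 11.17 w 0.0587 F [-0.  -0.6  1.2] gf 64.3 
shift units [0.0102 0.0015 0.0623] turn units [ 0.0001  0.     -0.0004] q [-0.15  0.72  0.27  1.76 -0.27  0.69  0.46]
```

View pics/s4.png

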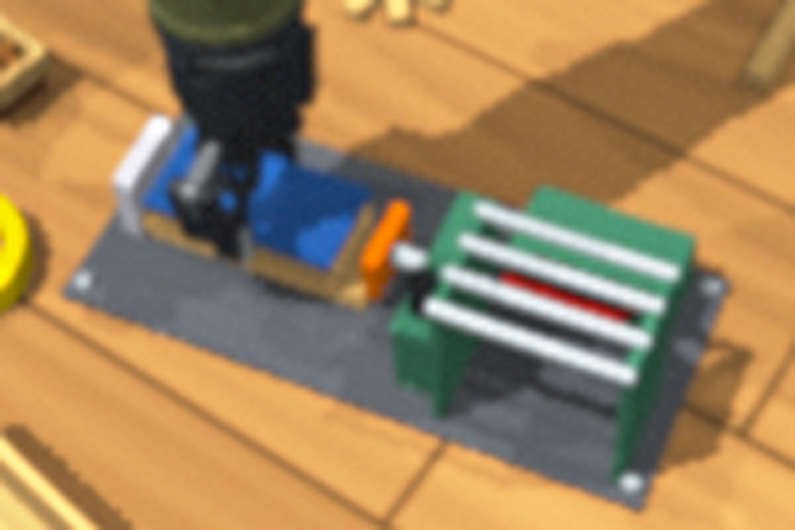

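The sheet hangs over the panel, with its right end at (375,193)-(330,268). It looks shifted towards the fence. I'll measure that.

```bash
python3 - <<'E'
from h import *
a=.19;p=np.array([.5997,.0306]);R=np.array([[np.cos(a),-np.sin(a)],[np.sin(a),np.cos(a)]])
for c,z,t in[((375,191),.0515,'sheet +y near'),((330,266),.0515,'sheet +y far'),((145,200),.0515,'sheet -y far'),((185,125),.0515,'sheet -y near'),((403,203),.056,'pusher top near'),((365,262),.056,'pusher far'),((362,262),.038,'panel end far'),((165,120),.056,'fence near'),((125,182),.056,'fence far')]:
    w=ray('scene',[(np.array(c)+.5)/5.3-.5+(170,180)],z)[0];print(t,np.round((w[:2]-p)@R*1000,1))
E
```

```text
sheet +y near [-27.   -3.8]
sheet +y far [30.  -5.6]
sheet -y far [  29.5 -124.1]
sheet -y near [ -28.3 -128.9]
pusher top near [-22.4  16.1]
pusher far [22.8 12.9]
panel end far [12.6  5.4]
fence near [ -24.2 -139.6]
fence far [  25.2 -139. ]
```

The sheet centre is at about jig (1, −65), in line with the lower panel at (−1, −64). The pale strip beyond it is the bed rail. Lowering fully and releasing.

Call:
move_arm:
  increments: [0,0,0.03,0,0,0,0.4,0,0,0.02,0,0,0,0.4,0,0,0.01,0,0,0,0.4,0,0,0,0,0,0,0.4,0,0,0,0,0,0,0.4,0,0,0,0,0,0,0.4]

```text
t: 8.43
position: [0.612, -0.0322, 0.0212]
ee_rot: [[-0.194, 0.981, 0.0], [0.981, 0.194, 0.0], [-0.0, 0.0, -1.0]]
wrist_force: [0.5, -0.3, 1.1]
width: 0.0585
grasp_force: 64.5
```

Call:
move_arm:
  increments: [0,0,0.008,0,0,0,0.4,0,0,0,0,0,0,0.4,0,0,0,0,0,0,0.4]

```text
t: 8.68
position: [0.612, -0.0322, 0.0212]
ee_rot: [[-0.194, 0.981, 0.001], [0.981, 0.194, 0.0], [0.0, 0.001, -1.0]]
wrist_force: [-2.7, 0.7, 10.1]
width: 0.0584
grasp_force: 65.2
```

Call:
move_arm:
  increments: [0,0,-0.004,0,0,0,0.7,0,0,0,0,0,0,0.8,0,0,0,0,0,0,0.9,0,0,0,0,0,0,1,0,0,0,0,0,0,1,0,0,0,0,0,0,1,0,0,-0.1,0,0,0,1,0,0,-0.2,0,0,0,1,0,0,-0.25,0,0,0,1,0,0,-0.25,0,0,0,1,0,0,0,0,0,0,1,0,0,0,0,0,0,1]

```text
t: 9.68
position: [0.6132, -0.0325, 0.1194]
ee_rot: [[-0.194, 0.981, 0.005], [0.981, 0.194, -0.0], [-0.001, 0.005, -1.0]]
wrist_force: [0.6, 0.3, -1.2]
width: 0.0854
grasp_force: 0.0
```

```bash
python3 d.py .6063 -.2823 .115 -6.4; python3 -c "
from h import *
crop('scene',170,180,150,100,5.3,'pics/s5.png')"
```

```text
t 9.68 pos [ 0.6132 -0.0325  0.1194] yaw 11.2 w 0.0854 F [ 0.6  0.3 -1.2] gf 0.0 
shift units [-2.0311 -0.4608  0.0365] turn units [0.0007 0.     0.0489] q [-0.18  0.61  0.31  1.69 -0.23  0.88  0.43]
```

View pics/s5.png

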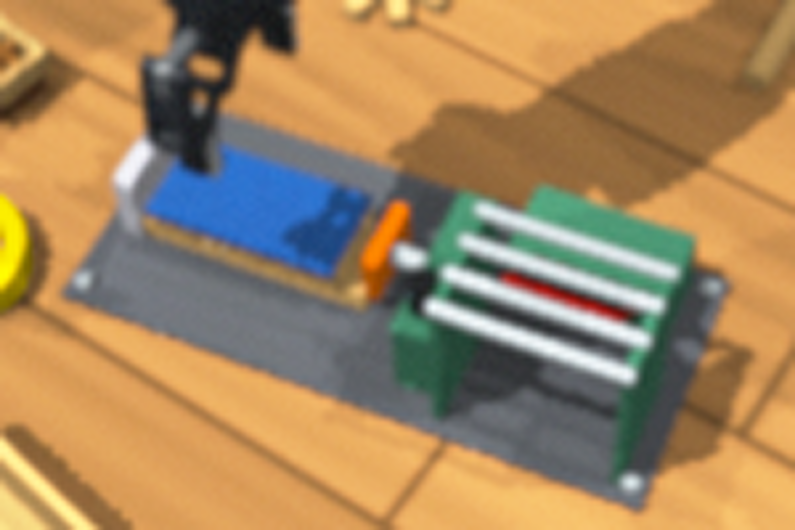

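The blue sheet lies flat on the panel, (375,200)-(333,276) at its right end. Now to the dark panel.

Call:
move_arm:
  increments: [-0.226,-0.051,0,0.0007,0,0,1,-0.226,-0.051,0,0,0,0,1,-0.226,-0.051,0,0,0,0,1,-0.226,-0.051,0,0,0,0,1,-0.226,-0.051,0,0,0,0,1,-0.226,-0.051,0,0,0,0,1,-0.226,-0.051,0,0,0,0,1,-0.226,-0.051,0,0,0,0,1,-0.226,-0.051,0,0,0,0,1,0,0,0,0,0,0.0165,1,0,0,0,0,0,0.0165,1,0,0,0,0,0,0.016,1,0,0,0,0,0,0,1,0,0,0,0,0,0,1]

```text
t: 10.9
position: [0.6047, -0.2819, 0.1156]
ee_rot: [[0.109, 0.994, -0.006], [0.994, -0.109, -0.0], [-0.001, -0.006, -1.0]]
wrist_force: [0.4, -0.1, -0.4]
width: 0.0854
grasp_force: 0.0
```

```bash
python3 d.py .6063 -.2823 .0205 -6.4
```

```text
t 10.9 pos [ 0.6047 -0.2819  0.1156] yaw -6.26 w 0.0854 F [ 0.4 -0.1 -0.4] gf 0.0 
shift units [-0.001   0.0188  0.7926] turn units [-0.001   0.0002  0.0004] q [ 0.19  0.7   0.38  1.53 -0.29  0.98  0.54]
```

Call:
move_arm:
  increments: [0,0.017,0.2,-0.0008,0,0.0003,1,0,0,0.2,0,0,0,1,0,0,0.2,0,0,0,1,0,0,0.12,0,0,0,1,0,0,0.07,0,0,0,1,0,0,0,0,0,0,1,0,0,0,0,0,0,1,0,0,0,0,0,0,1]

```text
t: 11.57
position: [0.6079, -0.2832, 0.0231]
ee_rot: [[0.113, 0.994, 0.002], [0.994, -0.113, -0.002], [-0.002, 0.002, -1.0]]
wrist_force: [0.5, -0.5, 1.0]
width: 0.0854
grasp_force: 0.0
```

```bash
python3 d.py .6063 -.2823 .0205 -6.4
```

```text
t 11.57 pos [ 0.6079 -0.2832  0.0231] yaw -6.5 w 0.0854 F [ 0.5 -0.5  1. ] gf 0.0 
shift units [ 0.0061 -0.0139  0.0217] turn units [ 0.0004  0.0003 -0.0003] q [ 0.21  0.8   0.33  1.6  -0.34  0.79  0.58]
```

Call:
move_arm:
  increments: [0.006,-0.013,0.018,0,0,0,1,0,0,0,0,0,0,0.5,0,0,0,0,0,0,0.5,0,0,0,0,0,0,0.3,0,0,0,0,0,0,0.3,0,0,0,0,0,0,0.3,0,0,0,0,0,0,0.3,0,0,0,0,0,0,0.3,0,0,0,0,0,0,0.3,0,0,0,0,0,0,0.3]

```text
t: 12.4
position: [0.6062, -0.2821, 0.0206]
ee_rot: [[0.114, 0.993, 0.002], [0.993, -0.114, -0.002], [-0.002, 0.002, -1.0]]
wrist_force: [-0.4, 0.5, 6.2]
width: 0.0489
grasp_force: 62.8
```

```bash
python3 d.py .612 -.032 .12 11.2
```

```text
t 12.4 pos [ 0.6062 -0.2821  0.0206] yaw -6.54 w 0.0489 F [-0.4  0.5  6.2] gf 62.8 
shift units [ 2.0744 -0.1881 -0.8321] turn units [ 0.0003  0.0003 -0.0493] q [ 0.21  0.8   0.33  1.61 -0.34  0.78  0.58]
```

Call:
move_arm:
  increments: [0,0,-0.05,0,0,0,0.3,0,0,-0.15,0,0,0,0.3,0,0,-0.2,0,0,0,0.3,0,0,-0.2,0,0,0,0.3,0,0,-0.2,0,0,0,0.3,0.15,-0.015,0,0,0,0,0.3,0.207,-0.019,0,0,0,0,0.3,0.207,-0.019,0,0,0,0,0.3,0.207,-0.019,0,0,0,0,0.3,0.207,-0.019,0,0,0,0,0.3,0.207,-0.019,0,0,0,0,0.3,0.207,-0.019,0,0,0,0,0.3,0.207,-0.019,0,0,0,0,0.3,0.207,-0.019,0,0,0,0,0.3,0.207,-0.019,0,0,0,0,0.3,0.061,-0.002,0,0,0,-0.0123,0.3,0,0,0,0,0,-0.0123,0.3,0,0,0,0,0,-0.0123,0.3,0,0,0,0,0,-0.0123,0.3,0,0,0,0,0,0,0.3]

```text
t: 14.07
position: [0.6114, -0.0319, 0.1155]
ee_rot: [[-0.197, 0.98, 0.0], [0.98, 0.197, -0.001], [-0.001, -0.0, -1.0]]
wrist_force: [0.1, -0.2, -0.4]
width: 0.0485
grasp_force: 62.0
```

```bash
python3 d.py .612 -.032 .049 11.2
```

```text
t 14.07 pos [ 0.6114 -0.0319  0.1155] yaw 11.36 w 0.0485 F [ 0.1 -0.2 -0.4] gf 62.0 
shift units [-0.0013  0.0047  0.5544] turn units [-0.      0.0002  0.0004] q [-0.18  0.61  0.31  1.69 -0.23  0.87  0.43]
```

Call:
move_arm:
  increments: [0,0.004,0.15,0,0,0.0003,0.3,0,0,0.15,0,0,0,0.3,0,0,0.15,0,0,0,0.3,0,0,0.09,0,0,0,0.3,0,0,0.02,0,0,0,0.3,0,0,0.01,0,0,0,0.3,0,0,0,0,0,0,0.3,0,0,0,0,0,0,0.3,0,0,0,0,0,0,0.3]

```text
t: 14.82
position: [0.6128, -0.032, 0.048]
ee_rot: [[-0.191, 0.982, 0.002], [0.982, 0.191, -0.001], [-0.002, 0.002, -1.0]]
wrist_force: [-0.2, 0.6, -1.4]
width: 0.0489
grasp_force: 62.1
```

```bash
python3 d.py .612 -.032 .0446 11.2
```

```text
t 14.82 pos [ 0.6128 -0.032   0.048 ] yaw 11.03 w 0.0489 F [-0.2  0.6 -1.4] gf 62.1 
shift units [ 0.001  -0.0067  0.0285] turn units [ 0.0003  0.0003 -0.0005] q [-0.16  0.7   0.28  1.75 -0.27  0.73  0.45]
```

Call:
move_arm:
  increments: [0,-0.006,0.015,0,0,0,0.3,0,0,0.012,0,0,0,0.3,0,0,0.004,0,0,0,0.3,0,0,0,0,0,0,0.3,0,0,0,0,0,0,0.3]

```text
t: 15.23
position: [0.6118, -0.032, 0.0446]
ee_rot: [[-0.192, 0.981, 0.002], [0.981, 0.192, -0.001], [-0.001, 0.002, -1.0]]
wrist_force: [-3.6, 0.1, 9.0]
width: 0.0485
grasp_force: 63.1
```

Contact is at the expected height, so I'll release.

Call:
move_arm:
  increments: [0,0,-0.003,0,0,0,0.6,0,0,0,0,0,0,0.7,0,0,0,0,0,0,0.9,0,0,0,0,0,0,1,0,0,0,0,0,0,1,0,0,0,0,0,0,1,0,0,-0.1,0,0,0,1,0,0,-0.2,0,0,0,1,0,0,-0.25,0,0,0,1,0,0,-0.3,0,0,0,1,0,0,-0.3,0,0,0,1,0,0,-0.3,0,0,0,1,0,0,0,0,0,0,0,0,0,0,0,0,0,0,0,0,0,0,0,0,0]

```text
t: 16.48
position: [0.6111, -0.0316, 0.2181]
ee_rot: [[-0.192, 0.981, 0.001], [0.981, 0.192, -0.001], [-0.001, 0.001, -1.0]]
wrist_force: [-0.8, -0.6, -1.4]
width: 0.0517
grasp_force: 0.0
```

```bash
python3 -c "
from h import *
crop('scene',170,180,150,100,5.3,'pics/s6.png')
from d import go
a=np.radians(10.9);jx=np.array([np.cos(a),np.sin(a),0]);jy=np.array([-np.sin(a),np.cos(a),0]);o=np.array([.5997,.0306,0])
slot=o-.01*jx+.13*jy+[0,0,.081];t=np.radians(40);zz=np.sin(t)*jx-np.cos(t)*np.array([0,0,1])
P=slot-.06*zz;print(slot,P);go(P,100.9,40,True)"
```

```text
[0.56529801 0.15636368 0.081     ] [0.52742655 0.14907079 0.12696267]
t 16.53 pos [ 0.6107 -0.0316  0.2172] yaw 11.05 w 0.0438 F [ 0.2 -0.4 -0.8] gf 0.0 
shift units [ 1.6113 -0.3915  0.7503] turn units [-0.087  -0.087  -0.2384] q [-0.21  0.51  0.35  1.56 -0.19  1.1   0.38]
```

View pics/s6.png

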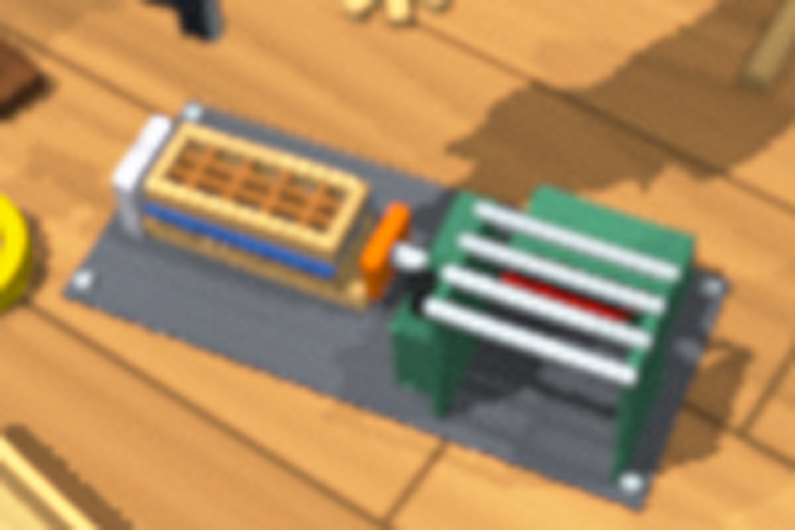

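The upper panel is on the sheet and lined up: its top runs from (185,125) to (335,260), with the blue sheet visible under it. I'll move near the slot with a vertical tool and then turn.

Call:
move_arm:
  increments: [0.23,-0.051,0,0,0,0,0,0.23,-0.051,0,0,0,0,0,0.23,-0.051,0,0,0,0,0,0.23,-0.051,0,0,0,0,0,0.23,-0.051,0,0,0,0,0,0.23,-0.051,0,0,0,0,0,0.23,-0.051,0,0,0,0,0,0,0,0,0,0,0,0]

```text
t: 17.2
position: [0.5288, 0.1563, 0.2156]
ee_rot: [[-0.199, 0.98, -0.004], [0.98, 0.199, 0.001], [0.002, -0.004, -1.0]]
wrist_force: [-0.6, 0.5, -0.2]
width: 0.0004
grasp_force: 0.0
```

Call:
move_arm:
  increments: [0,0,0,0,0,0.0179,0,0,0,0,0,0,0.0179,0,0,0,0,0,0,0.0179,0,0,0,0,0,0,0.0179,0,0,0,0,0,0,0.0179,0,0,0,0,0,0,0.0179,0,0,0,0,0,0,0.0179,0,0,0,0,0,0,0.0179,0,0,0,0,0,0,0.0179,0,0,0,0,0,0,0.0179,0,0,0,0,0,0,0.0179,0,0,0,0,0,0,0.0179,0,0,0,0,0,0,0.0179,0,0,0,0,0,0,0.0179,0]

```text
t: 18.37
position: [0.5316, 0.1494, 0.2161]
ee_rot: [[0.983, 0.182, -0.002], [0.182, -0.983, -0.003], [-0.002, 0.002, -1.0]]
wrist_force: [-0.1, 0.1, -0.1]
width: 0.0
grasp_force: 0.0
```

Call:
move_arm:
  increments: [0,0,0,0,0.0162,0,0,0,0,0,0,0.0162,0,0,0,0,0,0,0.0162,0,0,0,0,0,0,0.0162,0,0,0,0,0,0,0.0162,0,0,0,0,0,0,0.0162,0,0,0,0,0,0,0,0,0,0,0,0,0,0,0]

```text
$.increments: bad value
```

```bash
cat > pr.py <<'E'
import sys
from h import *
from d import go
a=np.radians(10.9);jx=np.array([np.cos(a),np.sin(a),0]);jy=np.array([-np.sin(a),np.cos(a),0]);o=np.array([.5997,.0306,0])
slot=o-.01*jx+.13*jy+[0,0,.081];t=np.radians(35);zz=np.sin(t)*jx-np.cos(t)*np.array([0,0,1])
go(slot+float(sys.argv[1])*zz,-79.1,-35,True)
E
python3 pr.py -.06
```

```text
t 18.37 pos [0.5316 0.1494 0.2161] yaw -79.49 w 0.0 F [-0.1  0.1 -0.1] gf 0.0 
shift units [ 0.0017 -0.0056  0.7165] turn units [ 0.0007  0.0976 -0.0009] q [-0.81  0.5   0.78  1.72 -0.39  1.08 -1.3 ]
```

Call:
move_arm:
  increments: [0,0,0,0,0.0162,0,0,0,0,0,0,0.0162,0,0,0,0,0,0,0.0162,0,0,0,0,0,0,0.0162,0,0,0,0,0,0,0.0162,0,0,0,0,0,0,0.0162,0,0,0,0,0,0,0,0,0]

```text
t: 18.95
position: [0.5279, 0.1559, 0.2142]
ee_rot: [[0.848, 0.199, 0.491], [0.165, -0.98, 0.112], [0.504, -0.015, -0.864]]
wrist_force: [-0.9, 0.6, -0.4]
width: 0.0001
grasp_force: 0.0
```

```bash
python3 pr.py -.06
```

```text
t 18.95 pos [0.5279 0.1559 0.2142] yaw -78.53 w 0.0001 F [-0.9  0.6 -0.4] gf 0.0 
shift units [-0.3355  0.0656  0.6139] turn units [-0.0028  0.0132  0.0001] q [-1.    0.27  0.78  2.22 -0.69  0.25 -1.03]
```

Call:
move_arm:
  increments: [-0.084,0.016,0.15,0,0,0,0,-0.084,0.016,0.15,0,0,0,0,-0.084,0.016,0.15,0,0,0,0,-0.084,0.016,0.15,0,0,0,0,0,0,0,0,0,0,0,0,0,0,0,0,0,0]

```text
t: 19.45
position: [0.5314, 0.1554, 0.1658]
ee_rot: [[0.85, 0.202, 0.487], [0.165, -0.979, 0.118], [0.5, -0.02, -0.866]]
wrist_force: [0.4, -0.1, 0.7]
width: 0.0001
grasp_force: 0.0
```

```bash
python3 pr.py -.06
```

```text
t 19.45 pos [0.5314 0.1554 0.1658] yaw -78.33 w 0.0001 F [ 0.4 -0.1  0.7] gf 0.0 
shift units [-0.1557  0.0514  0.252 ] turn units [-0.0038  0.0138  0.0001] q [-0.84  0.35  0.63  2.28 -1.34  0.18 -0.38]
```

The wrist is near its straight-out limit: j6 is 0.18 and j5 is drifting towards its lower limit. The lean has to go round the other side, so that j5 ends near π. I'll back up and test a sideways lean.

Call:
move_arm:
  increments: [0,0,-0.2,0,-0.015,0,0,0,0,-0.2,0,-0.015,0,0,0,0,-0.2,0,-0.015,0,0,0,0,0,0,-0.015,0,0,0,0,0,0,0,0,0]

```text
t: 19.87
position: [0.5207, 0.1645, 0.2072]
ee_rot: [[0.938, 0.227, 0.262], [0.207, -0.973, 0.104], [0.278, -0.043, -0.96]]
wrist_force: [1.5, 0.9, -0.0]
width: 0.0002
grasp_force: 0.0
```

```bash
python3 pr.py -.06
```

```text
t 19.87 pos [0.5207 0.1645 0.2072] yaw -76.86 w 0.0002 F [ 1.5  0.9 -0. ] gf 0.0 
shift units [-0.1199  0.1671  0.6273] turn units [-0.009   0.0524  0.0026] q [-1.08  0.44  1.06  2.02 -0.72  0.73 -0.96]
```

Call:
move_arm:
  increments: [0,0,0,0.016,0,0,0,0,0,0,0.016,0,0,0,0,0,0,0.016,0,0,0,0,0,0,0,0,0,0]

```text
t: 20.2
position: [0.5206, 0.1558, 0.2047]
ee_rot: [[0.94, 0.282, 0.191], [0.191, -0.9, 0.391], [0.282, -0.331, -0.9]]
wrist_force: [0.2, -0.9, -0.2]
width: 0.0003
grasp_force: 0.0
```

```bash
python3 pr.py -.06
```

```text
t 20.2 pos [0.5206 0.1558 0.2047] yaw -72.62 w 0.0003 F [ 0.2 -0.9 -0.2] gf 0.0 
shift units [-0.0988  0.276   0.5572] turn units [-0.0563  0.0515 -0.0077] q [-0.66  0.41  0.8   2.03 -0.97  0.9  -0.57]
```

Call:
move_arm:
  increments: [0,0,0,-0.017,0,0,0,0,0,0,-0.017,0,0,0,0,0,0,-0.017,0,0,0,0,0,0,-0.017,0,0,0,0,0,0,-0.017,0,0,0,0,0,0,-0.017,0,0,0,0,0,0,-0.017,0,0,0,0,0,0,0,0,0,0]

```text
t: 20.87
position: [0.5188, 0.1695, 0.203]
ee_rot: [[0.935, 0.096, 0.341], [0.214, -0.92, -0.329], [0.282, 0.381, -0.881]]
wrist_force: [0.2, 0.6, -0.6]
width: 0.0
grasp_force: 0.0
```

```bash
python3 pr.py -.06
```

```text
t 20.87 pos [0.5188 0.1695 0.203 ] yaw -84.06 w 0.0 F [ 0.2  0.6 -0.6] gf 0.0 
shift units [-0.107  -0.0705  0.6242] turn units [0.0619 0.0499 0.0155] q [-1.43  0.72  1.31  1.96 -0.41  0.71 -1.43]
```

I'll fit a quick kinematic model from the logged states so I can choose a feasible route.

```bash
cat > kin.py <<'E'
import numpy as np
from scipy.optimize import least_squares
from scipy.spatial.transform import Rotation as Ro
D=[([-1.212,.507,-.238,1.5,.126,1.149,-.155],[.157,.605,.231],[[-.968,.251,0],[.251,.968,-.002],[0,-.002,-1]]),
([.32,.37,.30,1.85,-.13,.94,.93],[.4287,-.2799,.2007],[[-.252,.968,-.001],[.968,.252,0],[0,-.001,-1]]),
([.40,.65,.18,2.06,-.26,.45,1.04],[.4284,-.2762,.0031],[[-.253,.968,.002],[.968,.253,-.001],[-.001,.001,-1]]),
([-.15,.72,.27,1.76,-.27,.69,.46],[.6121,-.0325,.0288],[[-.194,.981,0],[.981,.194,0],[0,0,-1]]),
([.21,.80,.33,1.61,-.34,.78,.58],[.6062,-.2821,.0206],[[.114,.993,.002],[.993,-.114,-.002],[-.002,.002,-1]]),
([-.81,.50,.78,1.72,-.39,1.08,-1.30],[.5316,.1494,.2161],[[.983,.182,-.002],[.182,-.983,-.003],[-.002,.002,-1]]),
([-1.0,.27,.78,2.22,-.69,.25,-1.03],[.5279,.1559,.2142],[[.848,.199,.491],[.165,-.98,.112],[.504,-.015,-.864]]),
([-.84,.35,.63,2.28,-1.34,.18,-.38],[.5314,.1554,.1658],[[.85,.202,.487],[.165,-.979,.118],[.5,-.02,-.866]]),
([-1.08,.44,1.06,2.02,-.72,.73,-.96],[.5207,.1645,.2072],[[.938,.227,.262],[.207,-.973,.104],[.278,-.043,-.96]]),
([-.66,.41,.80,2.03,-.97,.90,-.57],[.5206,.1558,.2047],[[.94,.282,.191],[.191,-.9,.391],[.282,-.331,-.9]]),
([-1.43,.72,1.31,1.96,-.41,.71,-1.43],[.5188,.1695,.2030],[[.935,.096,.341],[.214,-.92,-.329],[.282,.381,-.881]])]
AX='zyzyzyz'
def fk(q,P):
    s,off=P[:7],P[7:].reshape(-1,3);R=np.eye(3);p=np.zeros(3)
    for i in range(7):
        p=p+R@off[i];R=R@Ro.from_euler(AX[i],s[i]*q[i]).as_matrix()
    p=p+R@off[7];return p,R@P0
def mk(s,v): # v: h,a,off_e,b,off_w,L
    o=np.zeros((8,3));o[1,2]=v[0];o[3]=[v[2],0,v[1]];o[4]=[v[3],0,0];o[5,2]=v[4];o[6,0]=v[5];o[7,2]=v[6];return np.r_[s,o.ravel()]
P0=np.eye(3);best=None
if __name__=='__main__':
    import itertools
    for s in itertools.product([1,-1],repeat=4):
        S=[s[0],1,s[1],1,s[2],1,s[3]]
        for k in(0,1):
            P0=Ro.from_euler('z',k*np.pi/2).as_matrix()
            e=max(Ro.from_matrix(fk(q,mk(S,[.3,.4,0,0,.4,0,.3]))[1].T@np.array(R)).magnitude() for q,_,R in D)
            e2=[Ro.from_matrix(fk(q,mk(S,[.3,.4,0,0,.4,0,.3]))[1].T@np.array(R)).as_euler('zyx') for q,_,R in D]
            if np.std(np.cos(np.array(e2)[:,0]))<.3 : print(S,k,np.round(e,3),np.round(np.array(e2)[:4],2).tolist())
    
E
python3 kin.py; python3 -c "
from plant import bot
print(bot.get_obs()['qpos'])"
```

```text
[-1, 1, -1, 1, -1, 1, -1] 0 1.583 [[1.57, 0.0, 0.0], [1.57, -0.0, -0.0], [1.58, 0.0, 0.0], [1.57, 0.01, -0.01]]
[-1, 1, -1, 1, -1, 1, -1] 1 0.013 [[0.0, -0.0, 0.0], [-0.0, 0.0, -0.0], [0.01, -0.0, 0.0], [0.0, 0.01, 0.01]]
[-1.42824087  0.7218281   1.30580874  1.96231881 -0.40820755  0.71424229
 -1.42630585]
```

The structure matches. Now I'll fit the lengths and search for IK solutions for the press pose.

```bash
cat > ik.py <<'E'
import numpy as np, kin
from kin import *
kin.P0=Ro.from_euler('z',np.pi/2).as_matrix();S=[-1,1,-1,1,-1,1,-1]
r=least_squares(lambda v:np.concatenate([fk(q,mk(S,v))[0]-p for q,p,_ in D]),[.3,.4,0,0,.4,0,.3]);V=mk(S,r.x)
LO=np.array([-3.08,-.24,-1.43,0,-1.52,.17,-2.89]);HI=np.array([3.08,2.05,1.35,2.5,4.66,1.96,2.89])
a=np.radians(10.9);jx=np.array([np.cos(a),np.sin(a),0]);jy=np.array([-np.sin(a),np.cos(a),0]);Z=np.array([0,0,1.])
slot=np.array([.5997,.0306,0])-.01*jx+.13*jy+.081*Z
def tgt(depth,tilt,side=0,flip=1,roll=0):
    t=np.radians(tilt);z=np.sin(t)*jx-np.cos(t)*Z;y=-jy*flip
    R=np.c_[np.cross(y,z),y,z]@Ro.from_rotvec([np.radians(side),0,0]).as_matrix()@Ro.from_rotvec([0,0,np.radians(roll)]).as_matrix()
    return slot+depth*R[:,2],R
def err(q,T):
    p,R=fk(q,V);return np.r_[(p-T[0])*5,Ro.from_matrix(T[1].T@R).as_rotvec()]
def ik(T,q0): 
    m=.03
    r=least_squares(lambda q:np.r_[err(q,T),1e-3*(q-q0)],np.clip(q0,LO+m+.001,HI-m-.001),bounds=(LO+m,HI-m));return r.x,np.abs(err(r.x,T)).max()
E
cat > s.py <<'E'
from ik import *
print('lens',np.round(r.x,4),'res',np.abs(r.fun).max())
rng=np.random.default_rng(0)
for flip in(1,-1):
  for tilt in(32,36,40,44):
    best=[]
    for k in range(40):
        q,e=ik(tgt(.042,tilt,flip=flip),rng.uniform(LO,HI))
        if e<.01: best.append((min(np.minimum(q-LO,HI-q)),q))
    best.sort(key=lambda b:-b[0])
    print(flip,tilt,len(best),[(round(m,2),np.round(q,2).tolist()) for m,q in best[:2]])
E
python3 s.py
```

```text
lens [ 0.2664  0.5372  0.0115 -0.0012  0.3703 -0.0195  0.3487] res 0.029191754301834683
1 32 14 [(np.float64(0.28), [-0.91, 0.79, 0.86, 2.22, 4.17, 0.54, 0.25]), (np.float64(0.27), [-1.01, 0.9, 1.06, 2.23, 4.26, 0.71, 0.11])]
1 36 20 [(np.float64(0.24), [-0.69, 0.68, 0.52, 2.26, 3.66, 0.42, 0.83]), (np.float64(0.24), [-0.06, 0.64, -0.31, 2.26, 2.6, 0.43, 2.08])]
1 40 13 [(np.float64(0.2), [-0.43, 0.64, 0.17, 2.3, 3.16, 0.49, 1.41]), (np.float64(0.2), [-0.46, 0.65, 0.21, 2.3, 3.2, 0.49, 1.36])]
1 44 12 [(np.float64(0.15), [-0.49, 0.68, 0.23, 2.35, 3.19, 0.63, 1.35]), (np.float64(0.15), [-0.36, 0.67, 0.07, 2.35, 3.05, 0.64, 1.53])]
-1 32 20 [(np.float64(0.28), [0.17, 0.7, -0.62, 2.22, 2.16, 0.49, -0.55]), (np.float64(0.28), [0.21, 0.72, -0.68, 2.22, 2.12, 0.52, -0.51])]
-1 36 18 [(np.float64(0.24), [-0.06, 0.64, -0.3, 2.26, 2.6, 0.43, -1.06]), (np.float64(0.24), [-0.06, 0.64, -0.31, 2.26, 2.6, 0.43, -1.06])]
-1 40 22 [(np.float64(0.2), [-0.47, 0.65, 0.22, 2.3, 3.21, 0.49, -1.8]), (np.float64(0.2), [-0.33, 0.64, 0.03, 2.3, 3.02, 0.49, -1.56])]
-1 44 28 [(np.float64(0.15), [-0.44, 0.67, 0.17, 2.35, 3.14, 0.63, -1.72]), (np.float64(0.15), [-0.42, 0.67, 0.15, 2.35, 3.12, 0.63, -1.7])]
```

```bash
cat > plan.py <<'E'
from ik import *
from plant import bot
def jac(q):
    p,R=fk(q,V);J=np.zeros((6,7))
    for i in range(7):
        d=q.copy();d[i]+=1e-5;p2,R2=fk(d,V);J[:3,i]=(p2-p)/1e-5;J[3:,i]=Ro.from_matrix(R2@R.T).as_rotvec()/1e-5
    return J
def track(q,T,n=5,lam=.02):
    for _ in range(n):
        p,R=fk(q,V);e=np.r_[T[0]-p,Ro.from_matrix(T[1]@R.T).as_rotvec()];J=jac(q)
        q=np.clip(q+J.T@np.linalg.solve(J@J.T+lam**2*np.eye(6),e)*.7,LO,HI)
    return q
E
cat > val.py <<'E'
from plan import *
# validate on sideways leans: sample 8 -> 9 -> 10
q=np.array(D[8][0]);p,R=fk(q,V)
print('fk err',[np.round(np.array(fk(np.array(d[0]),V)[0])-d[1],3).tolist() for d in D])
for n,ang in((3,.016),(7,-.017)):
    for _ in range(n): R=R@Ro.from_rotvec([ang*2*np.pi,0,0]).as_matrix();q=track(q,(p,R))
    print(np.round(q,2))
print(D[9][0],D[10][0])
q0=bot.get_obs()['qpos'];qf,e=ik(tgt(-.09,38,flip=-1),np.array([-.4,.5,.1,2.2,3,.4,-1.6]));print('qf',np.round(qf,2),e)
q=q0.copy();N=45
for k in range(1,N+1):
    T=fk(q0+(qf-q0)*k/N,V);q=track(q,T)
    if k%5==0: print(k,'joint-interp',np.round(q0+(qf-q0)*k/N,2),'sim',np.round(q,2),'tcp',np.round(T[0],2),'z',np.round(T[1][:,2],2))
E
python3 val.py
```

```text
fk err [[-0.029, 0.006, 0.001], [0.013, 0.011, -0.003], [0.011, 0.018, 0.003], [-0.001, 0.013, 0.003], [-0.0, 0.017, 0.003], [0.004, 0.004, -0.003], [-0.001, 0.008, 0.003], [-0.007, -0.004, -0.0], [0.002, -0.0, -0.002], [0.003, -0.002, -0.007], [0.007, -0.002, 0.003]]
[-0.72  0.41  0.86  2.01 -0.97  0.93 -0.6 ]
[-1.43  0.74  1.34  1.96 -0.46  0.74 -1.38]
[-0.66, 0.41, 0.8, 2.03, -0.97, 0.9, -0.57] [-1.43, 0.72, 1.31, 1.96, -0.41, 0.71, -1.43]
qf [-0.45  0.32  0.15  2.39  2.99  0.23 -1.54] 4.0196378032673214e-07
5 joint-interp [-1.32  0.68  1.18  2.01 -0.03  0.66 -1.44] sim [-1.37  0.77  1.3   2.01 -0.23  0.68 -1.24] tcp [0.52 0.08 0.2 ] z [ 0.3  -0.5  -0.81]
10 joint-interp [-1.21  0.63  1.05  2.06  0.35  0.61 -1.45] sim [-1.31  0.79  1.29  2.06 -0.06  0.57 -1.05] tcp [0.53 0.03 0.2 ] z [ 0.32 -0.6  -0.73]
15 joint-interp [-1.1   0.59  0.92  2.11  0.72  0.55 -1.46] sim [-1.27  0.79  1.27  2.12  0.1   0.41 -0.87] tcp [ 0.55 -0.01  0.21] z [ 0.39 -0.63 -0.67]
20 joint-interp [-0.99  0.54  0.79  2.15  1.1   0.5  -1.48] sim [-1.23  0.78  1.24  2.18  0.27  0.22 -0.69] tcp [ 0.57 -0.01  0.21] z [ 0.49 -0.6  -0.64]
25 joint-interp [-0.88  0.5   0.66  2.2   1.48  0.44 -1.49] sim [-1.21  0.75  1.22  2.24  0.49  0.17 -0.57] tcp [0.59 0.   0.2 ] z [ 0.59 -0.5  -0.64]
30 joint-interp [-0.77  0.45  0.54  2.25  1.86  0.39 -1.5 ] sim [-1.25  0.74  1.31  2.28  1.22  0.17 -0.95] tcp [0.59 0.04 0.19] z [ 0.66 -0.35 -0.66]
35 joint-interp [-0.67  0.41  0.41  2.3   2.24  0.33 -1.52] sim [-0.83  0.44  0.62  2.29  2.43  0.26 -1.74] tcp [0.58 0.08 0.17] z [ 0.69 -0.18 -0.7 ]
40 joint-interp [-0.56  0.36  0.28  2.35  2.61  0.28 -1.53] sim [-0.66  0.37  0.41  2.34  2.76  0.25 -1.69] tcp [0.55 0.12 0.16] z [ 0.67 -0.02 -0.75]
45 joint-interp [-0.45  0.32  0.15  2.39  2.99  0.23 -1.54] sim [-0.5   0.32  0.21  2.39  3.07  0.22 -1.63] tcp [0.51 0.15 0.15] z [ 0.6   0.12 -0.79]
```

My min-norm model reproduces the controller closely. I'll plan a robust route with a wide cone at mid-way.

```bash
cat > route.py <<'E'
from plan import *
import sys
from scipy.interpolate import make_interp_spline
def rows(Ts,q,show=5):
    """increments between successive tool poses, rounded; simulated through the IK model"""
    p,R=Ts[0];out=[];mx=0
    for k,(tp,tR) in enumerate(Ts[1:],1):
        s=np.round(R.T@(tp-p)/.12,3);w=np.round(Ro.from_matrix(R.T@tR).as_rotvec()/2/np.pi,4)
        p=p+R@s*.12;R=R@Ro.from_rotvec(w*2*np.pi).as_matrix();out.append(list(s)+list(w)+[0])
        qn=track(q,(p,R));mx=max(mx,np.abs(qn-q).max());q=qn
        if k%show==0: print(k,np.round(q,2),'tcp',np.round(p,2),'z',np.round(R[:,2],2))
    o=np.array(out);print('max turn',np.linalg.norm(o[:,3:6],axis=1).max(),'shift',np.linalg.norm(o[:,:3],axis=1).max(),'dq',mx)
    for i in range(0,len(out),20): print(', '.join('%g'%v for r in out[i:i+20] for v in r),'\n')
    return q
E
cat > r1.py <<'E'
from route import *
q0=bot.get_obs()['qpos'];qm=np.array([-.8,.4,.55,1.95,1.4,.85,-1.3]);qf,e=ik(tgt(-.09,38,flip=-1),np.array([-.4,.5,.1,2.2,3,.4,-1.6]))
sp=make_interp_spline([0,.5,1],[q0,qm,qf],k=2);N=58
rows([fk(sp(k/N),V) for k in range(N+1)],q0)
E
python3 r1.py
```

```text
5 [-1.35  0.73  1.27  1.93 -0.23  0.81 -1.23] tcp [0.51 0.11 0.21] z [ 0.24 -0.46 -0.86]
10 [-1.29  0.73  1.27  1.91 -0.06  0.83 -1.05] tcp [0.52 0.05 0.23] z [ 0.22 -0.58 -0.79]
15 [-1.26  0.74  1.29  1.91  0.11  0.76 -0.89] tcp [0.55 0.   0.27] z [ 0.27 -0.68 -0.69]
20 [-1.25  0.76  1.34  1.92  0.28  0.63 -0.77] tcp [ 0.59 -0.03  0.31] z [ 0.37 -0.73 -0.57]
25 [-1.24  0.77  1.35  1.95  0.48  0.45 -0.73] tcp [ 0.63 -0.05  0.35] z [ 0.51 -0.73 -0.45]
30 [-1.24  0.77  1.35  1.98  0.79  0.25 -0.82] tcp [ 0.67 -0.04  0.38] z [ 0.66 -0.67 -0.35]
35 [-1.22  0.71  1.35  2.    1.72  0.18 -1.51] tcp [ 0.7  -0.01  0.4 ] z [ 0.79 -0.54 -0.29]
40 [-1.13  0.53  1.09  2.05  2.24  0.37 -1.72] tcp [0.72 0.03 0.39] z [ 0.88 -0.38 -0.29]
45 [-1.01  0.43  0.88  2.13  2.58  0.42 -1.77] tcp [0.7  0.08 0.35] z [ 0.91 -0.19 -0.36]
50 [-0.88  0.37  0.68  2.22  2.87  0.4  -1.81] tcp [0.66 0.13 0.28] z [ 0.87 -0.02 -0.49]
55 [-0.73  0.34  0.49  2.32  3.14  0.31 -1.84] tcp [0.58 0.15 0.2 ] z [ 0.73  0.09 -0.67]
max turn 0.011232096865679178 shift 0.23893723025095942 dq 0.3234921988886852
-0.046, 0.078, 0.031,
[... 2214 characters left out ...]
, 0.038, -0.027, -0.0046, 0.0047, -0.0062, 0, 0.125, 0.036, -0.029, -0.0045, 0.0052, -0.0061, 0, 0.133, 0.033, -0.03, -0.0043, 0.0054, -0.0061, 0, 0.144, 0.031, -0.031, -0.0041, 0.0058, -0.0061, 0, 0.153, 0.028, -0.033, -0.004, 0.0062, -0.0061, 0, 0.164, 0.027, -0.033, -0.0037, 0.0065, -0.0061, 0, 0.173, 0.024, -0.033, -0.0035, 0.0069, -0.006, 0, 0.182, 0.022, -0.034, -0.0033, 0.0072, -0.006, 0, 0.193, 0.02, -0.034, -0.0031, 0.0076, -0.0059, 0, 0.201, 0.017, -0.033, -0.0029, 0.0079, -0.0058, 0, 0.211, 0.016, -0.032, -0.0026, 0.0083, -0.0058, 0, 0.22, 0.013, -0.031, -0.0024, 0.0086, -0.0057, 0, 0.229, 0.012, -0.03, -0.0021, 0.0089, -0.0056, 0, 0.237, 0.009, -0.029, -0.0019, 0.0092, -0.0056, 0
```

```bash
cat > r2.py <<'E'
from plan import *
q0=bot.get_obs()['qpos'];P0_,R0=fk(q0,V)
hi=slot-.06*jx+.14*Z
def interp(q,A,B,n):
    w=Ro.from_matrix(A[1].T@B[1]).as_rotvec();mx=0
    for k in range(1,n+1):
        qn=track(q,(A[0]+(B[0]-A[0])*k/n,A[1]@Ro.from_rotvec(w*k/n).as_matrix()));mx=max(mx,np.abs(qn-q).max());q=qn
    return q,mx
def zturn(q,A,deg,n):
    for k in range(1,n+1): q=track(q,(A[0],A[1]@Ro.from_rotvec([0,0,np.radians(deg)*k/n]).as_matrix()))
    return q,(A[0],A[1]@Ro.from_rotvec([0,0,np.radians(deg)]).as_matrix())
def v(flip): return tgt(0,0,flip=flip)[1]
A0=(P0_,R0);A1=(hi,v(1))
q1,m=interp(q0,A0,A1,20);print('vert',np.round(q1,2))
for deg in(-90,-135,-180,-225,-270):
    q2,A2=zturn(q1,A1,deg,int(abs(deg)/6));print('yaw',deg,np.round(q2,2))
    z=v(1)@[0,0,1]
    # tilt world about -jy... lean tool z towards jx by 38
    for tl in (38,):
        Rt=Ro.from_rotvec(-jy*np.radians(tl)).as_matrix()@A2[1]
        if (Rt[:,2]@jx)<0: Rt=Ro.from_rotvec(jy*np.radians(tl)).as_matrix()@A2[1]
        A3=(hi,Rt);q3,m3=interp(q2,A2,A3,10)
        T=tgt(-.06,38);A4=(T[0],Rt);q4,m4=interp(q3,A3,A4,8)
        A5=(tgt(.042,38)[0],Rt);q5,m5=interp(q4,A4,A5,8)
        print('   tilt',np.round(q3,2),round(m3,2),'\n   -60',np.round(q4,2),round(m4,2),'\n   press',np.round(q5,2),'err',np.round(err(q5,A5),3))
E
python3 r2.py
```

```text
vert [-0.99  0.54  1.07  1.78 -0.52  1.13 -1.14]
yaw -90 [-0.75  0.41  0.65  1.79 -0.28  1.04  0.19]
   tilt [-0.79  0.15  0.48  2.4  -0.51  0.17  0.36] 0.12 
   -60 [ 0.99  0.61 -1.43  2.5  -1.52  0.17  2.89] 1.32 
   press [ 1.18  1.29 -1.43  2.47 -1.52  0.17  2.89] err [-0.852  0.135  0.939 -0.623  0.998 -0.436]
yaw -135 [-0.62  0.38  0.46  1.79 -0.19  1.02  0.89]
   tilt [-0.78  0.15  0.49  2.41 -0.17  0.17  0.82] 0.12 
   -60 [ 0.33  0.34 -0.76  2.42 -1.52  0.17  2.89] 1.29 
   press [ 0.82  0.74 -1.38  2.39 -1.52  0.17  2.89] err [-0.966  0.72   0.948 -0.729  0.603 -0.348]
yaw -180 [-0.49  0.36  0.28  1.79 -0.12  1.01  1.6 ]
   tilt [-0.78  0.15  0.5   2.41  0.15  0.17  1.31] 0.12 
   -60 [-0.66  0.33  0.42  2.47  0.24  0.17  1.21] 0.05 
   press [-0.23  0.63 -0.09  2.28  2.88  0.44 -1.38] err [-0. -0.  0. -0. -0.  0.]
yaw -225 [-0.36  0.35  0.11  1.79 -0.04  1.01  2.31]
   tilt [-0.76  0.15  0.51  2.4   0.46  0.17  1.8 ] 0.23 
   -60 [-0.25  0.39 -0.07  2.38  2.79  0.3  -0.54] 1.33 
   press [-0.21  0.63 -0.12  2.28  2.85  0.44 -0.57] err [-0. -0.  0. -0.  0.  0.]
yaw -270 [-0.17  0.35 -0.15  1.79  0.06  1.01  2.89]
   tilt [-0.61  0.14  0.37  2.37  1.22  0.17  1.85] 0.58 
   -60 [-0.11  0.4  -0.25  2.38  2.61  0.34  0.44] 0.68 
   press [-0.09  0.65 -0.28  2.28  2.69  0.48  0.41] err [-0. -0.  0. -0.  0.  0.]
```

```bash
cat > r3.py <<'E'
from r2 import *
print('=====')
def W(axis,deg,A): return (A[0],Ro.from_rotvec(axis*np.radians(deg)).as_matrix()@A[1])
for deg in(-135,-180,-225):
    q2,A2=zturn(q1,A1,deg,int(abs(deg)/6))
    for side in(-35,-25,25,35):
        B=W(jx,side,A2);q3,m3=interp(q2,A2,B,8)
        C=W(-jy,45,B);q4,m4=interp(q3,B,C,12)
        F=W(-jy,38,A2);q5,m5=interp(q4,C,F,10)
        G=(tgt(-.06,38)[0],F[1]);q6,m6=interp(q5,F,G,8)
        H=(tgt(.042,38)[0],F[1]);q7,m7=interp(q6,G,H,8)
        print(deg,side,'side',np.round(q3,2),'tilt',np.round(q4,2),round(m4,2),'unside',np.round(q5,2),round(m5,2),'-60',round(m6,2),'press',np.round(q7,2),round(m7,2),'e',np.round(np.abs(err(q7,H)).max(),3))
E
python3 r3.py | sed '1,/=====/d'
```

```text
-135 -35 side [-1.05  0.57  0.64  1.72  0.29  1.14  0.37] tilt [-1.64  0.73  1.26  2.27  0.77  0.26 -0.63] 0.1 unside [-0.82  0.15  0.6   2.33  2.13  0.17 -1.42] 0.24 -60 0.32 press [-0.19  0.63 -0.15  2.28  2.82  0.45 -2.1 ] 0.03 e 0.0
-135 -25 side [-0.95  0.49  0.6   1.75  0.18  1.08  0.49] tilt [-1.64  0.66  1.35  2.36  0.82  0.17 -0.56] 0.11 unside [-0.74  0.15  0.51  2.33  2.24  0.17 -1.54] 0.34 -60 0.23 press [-0.19  0.63 -0.15  2.28  2.82  0.45 -2.1 ] 0.03 e 0.0
-135 25 side [-0.25  0.41  0.34  1.81 -0.61  1.15  1.36] tilt [-0.04  0.25  0.17  2.41 -1.52  0.7   2.88] 0.19 unside [-0.35  0.12 -0.02  2.4  -1.52  0.17  2.89] 0.09 -60 0.2 press [ 0.82  0.74 -1.38  2.39 -1.52  0.17  2.89] 0.21 e 0.966
-135 35 side [-0.12  0.46  0.3   1.81 -0.75  1.25  1.51] tilt [ 0.08  0.34  0.18  2.35 -1.52  0.92  2.84] 0.14 unside [-0.37  0.12 -0.    2.4  -1.52  0.17  2.88] 0.12 -60 0.2 press [ 0.82  0.74 -1.38  2.39 -1.52  0.17  2.89] 0.22 e 0.966
-180 -35 side [-0.92  0.53  0.44  1.72  0.39  1.17  1.05] tilt [-1.47  0.54  0.92  2.25  1.18  0.52 -0.24] 0.16 unside [-0.78  0.15  0.55  2.33  2.13
[... 1051 characters left out ...]
ide [-0.69  0.44  0.22  1.74  0.36  1.13  1.88] tilt [-1.18  0.34  0.58  2.33  1.52  0.55  0.33] 0.21 unside [-0.66  0.15  0.42  2.34  2.06  0.17  0.21] 0.11 -60 0.26 press [-0.13  0.64 -0.23  2.28  2.74  0.47 -0.43] 0.03 e 0.0
-225 25 side [-0.01  0.39 -0.    1.81 -0.49  1.08  2.8 ] tilt [ 1.11  0.58 -1.41  2.47 -0.22  0.17  2.89] 0.3 unside [-0.64  0.15  0.4   2.38  0.96  0.17  1.32] 0.64 -60 0.84 press [-0.13  0.64 -0.22  2.28  2.74  0.47 -0.43] 0.03 e 0.0
-225 35 side [ 0.14  0.45 -0.08  1.81 -0.62  1.14  2.89] tilt [ 1.14  0.79 -1.41  2.4  -0.03  0.17  2.89] 0.23 unside [-0.53  0.14  0.29  2.37  1.2   0.17  1.09] 0.82 -60 0.71 press [-0.07  0.65 -0.3   2.28  2.67  0.49 -0.34] 0.03 e 0.0
```

```bash
cat > st.py <<'E'
import sys
from ik import *
from plant import bot
hi=slot-.06*jx+.14*Z
def W(ax,deg,R): return Ro.from_rotvec(ax*np.radians(deg)).as_matrix()@R
v1=tgt(0,0,flip=1)[1];v2=tgt(0,0,flip=-1)[1]
def tell(pos,Rt):
    o=bot.get_obs();R=o['ee_rot'];w=Ro.from_matrix(R.T@Rt).as_rotvec()/2/np.pi
    print('t',round(o['t'],2),'pos',np.round(o['position'],4),'F',np.round(o['wrist_force'],1),'q',np.round(o['qpos'],2),'z',np.round(R[:,2],3),'\nshift',np.round(R.T@(pos-o['position'])/.12,3),'turn',np.round(w,4),'rows>=',np.linalg.norm(w)/.0185)
E
python3 -c "
from st import *
tell(hi,v1)"
```

```text
t 20.87 pos [0.5188 0.1695 0.203 ] F [ 0.2  0.6 -0.6] q [-1.43  0.72  1.31  1.96 -0.41  0.71 -1.43] z [ 0.341 -0.329 -0.881] 
shift [-0.098  0.235 -0.101] turn [ 0.0637 -0.046  -0.0038] rows>= 4.253528510121228
```

Call:
move_arm:
  increments: [-0.049,0.118,-0.05,0,0,0,0,-0.049,0.118,-0.05,0,0,0,0,0,0,0,0.0127,-0.0092,-0.0008,0,0,0,0,0.0127,-0.0092,-0.0008,0,0,0,0,0.0127,-0.0092,-0.0008,0,0,0,0,0.0127,-0.0092,-0.0008,0,0,0,0,0.0127,-0.0092,-0.0008,0,0,0,0,0,0,-0.018,0,0,0,0,0,0,-0.018,0,0,0,0,0,0,-0.018,0,0,0,0,0,0,-0.018,0,0,0,0,0,0,-0.018,0,0,0,0,0,0,-0.018,0,0,0,0,0,0,-0.018,0,0,0,0,0,0,-0.018,0,0,0,0,0,0,-0.018,0,0,0,0,0,0,-0.018,0]

```text
t: 22.28
position: [0.5071, 0.1383, 0.2233]
ee_rot: [[0.25, 0.968, 0.002], [0.968, -0.25, 0.009], [0.009, -0.001, -1.0]]
wrist_force: [-0.7, 0.5, -0.9]
width: 0.0001
grasp_force: 0.0
```

Call:
move_arm:
  increments: [0,0,0,0,0,-0.018,0,0,0,0,0,0,-0.018,0,0,0,0,0,0,-0.018,0,0,0,0,0,0,-0.018,0,0,0,0,0,0,-0.018,0,0,0,0,0,0,-0.018,0,0,0,0,0,0,-0.018,0,0,0,0,0,0,-0.018,0,0,0,0,0,0,-0.018,0,0,0,0,0,0,-0.018,0,0,0,0,0,0,-0.018,0,0,0,0,0,0,-0.018,0,0,0,0,0,0,-0.018,0,0,0,0,0,0,-0.018,0,0,0,0,0,0,-0.018,0,0,0,0,0,0,-0.018,0,0,0,0,0,0,-0.018,0,0,0,0,0,0,-0.018,0,0,0,0,0,0,0,0]

```text
t: 23.87
position: [0.5073, 0.1387, 0.2234]
ee_rot: [[-0.978, -0.21, 0.003], [-0.21, 0.978, 0.01], [-0.005, 0.009, -1.0]]
wrist_force: [0.8, -0.5, -0.7]
width: -0.0001
grasp_force: 0.0
```

```bash
python3 -c "
from st import *
tell(hi,W(jx,-35,v2))"
```

```text
t 23.87 pos [0.5073 0.1387 0.2234] F [ 0.8 -0.5 -0.7] q [-0.4   0.36  0.13  1.78 -0.07  1.    1.54] z [ 0.003  0.01  -1.   ] 
shift [-0.003  0.053  0.021] turn [0.0987 0.0017 0.0031] rows>= 5.337906052555292
```

Call:
move_arm:
  increments: [0,0.05,0.02,0.0141,0,0,0,0,0,0,0.0141,0,0,0,0,0,0,0.0141,0,0,0,0,0,0,0.0141,0,0,0,0,0,0,0.0141,0,0,0,0,0,0,0.0141,0,0,0,0,0,0,0.0141,0,0.003,0,0,0,0,0,0,0,0]

```text
t: 24.53
position: [0.5049, 0.1499, 0.2186]
ee_rot: [[-0.981, -0.153, 0.123], [-0.196, 0.804, -0.561], [-0.013, -0.574, -0.819]]
wrist_force: [-0.0, 1.2, -1.1]
width: -0.0002
grasp_force: 0.0
```

```bash
python3 -c "
from st import *
tell(hi,W(-jy,45,W(jx,-35,v2)))
import plan
q=plan.bot.get_obs()['qpos'];p,R=fk(q,V)
w=Ro.from_matrix(R.T@W(-jy,45,W(jx,-35,v2))).as_rotvec()
def seq(q,p,R,w,dp,n):
    for k in range(n):
        R=R@Ro.from_rotvec(w/n).as_matrix();p=p+dp/n;qn=plan.track(q,(p,R));
        if k%3==2:print(k,np.round(qn,2),np.round(np.abs(qn-q).max(),2))
        q=qn
    return q,p,R
q,p,R=seq(q,p,R,w,np.zeros(3),14)
T=tgt(-.06,38,flip=-1);q,p,R=seq(q,p,R,Ro.from_matrix(R.T@T[1]).as_rotvec(),T[0]-p,14)
"
```

```text
t 24.53 pos [0.5049 0.1499 0.2186] F [-0.   1.2 -1.1] q [-0.89  0.52  0.31  1.74  0.44  1.19  0.93] z [ 0.123 -0.561 -0.819] 
shift [-0.005 -0.046  0.008] turn [ 0.0004 -0.1     0.0714] rows>= 6.642278228070366
2 [-0.97  0.48  0.35  1.86  0.54  1.04  0.74] 0.07
5 [-1.07  0.45  0.42  1.97  0.67  0.91  0.51] 0.08
8 [-1.18  0.44  0.5   2.08  0.84  0.8   0.23] 0.1
11 [-1.29  0.47  0.6   2.18  1.05  0.72 -0.1 ] 0.12
2 [-1.31  0.46  0.69  2.3   1.4   0.51 -0.45] 0.08
5 [-1.2   0.43  0.69  2.35  1.74  0.35 -0.67] 0.14
8 [-0.93  0.39  0.5   2.37  2.2   0.3  -0.99] 0.15
11 [-0.56  0.37  0.19  2.38  2.61  0.3  -1.26] 0.13
```

Call:
move_arm:
  increments: [0,-0.04,0,0,-0.0071,0.0051,0,0,0,0,0,-0.0071,0.0051,0,0,0,0,0,-0.0071,0.0051,0,0,0,0,0,-0.0071,0.0051,0,0,0,0,0,-0.0071,0.0051,0,0,0,0,0,-0.0071,0.0051,0,0,0,0,0,-0.0071,0.0051,0,0,0,0,0,-0.0071,0.0051,0,0,0,0,0,-0.0071,0.0051,0,0,0,0,0,-0.0071,0.0051,0,0,0,0,0,-0.0071,0.0051,0,0,0,0,0,-0.0071,0.0051,0,0,0,0,0,-0.0071,0.0051,0,0,0,0,0,-0.0071,0.0051,0,0,0,0,0,0,0,0]

```text
t: 25.78
position: [0.5049, 0.1412, 0.2222]
ee_rot: [[-0.7, 0.246, 0.67], [-0.122, 0.883, -0.453], [-0.703, -0.399, -0.588]]
wrist_force: [-0.9, -0.3, 0.1]
width: 0.0002
grasp_force: 0.0
```

```bash
cat > nx.py <<'E'
from st import *
import plan
T=tgt(-.06,38,flip=-1);tell(*T)
o=bot.get_obs();q=o['qpos'];dp=T[0]-o['position'];p,R=fk(q,V)
w=Ro.from_matrix(R.T@T[1]).as_rotvec();n=18
for k in range(n):
    # shift first in tool axes? constant tool-frame twist
    s=R.T@dp/n;R=R@Ro.from_rotvec(w/n).as_matrix();p=p+dp/n;q=plan.track(q,(p,R))
    print(k,'shift',np.round(s/.12,3),np.round(q,2))
E
python3 nx.py
```

```text
t 25.78 pos [0.5049 0.1412 0.2222] F [-0.9 -0.3  0.1] q [-1.38  0.49  0.68  2.27  1.22  0.67 -0.37] z [ 0.67  -0.453 -0.588] 
shift [0.402 0.422 0.564] turn [-0.0966  0.0175 -0.0075] rows>= 5.320285786564649
0 shift [0.022 0.023 0.031] [-1.37  0.49  0.68  2.29  1.26  0.62 -0.4 ]
1 shift [0.022 0.022 0.032] [-1.36  0.48  0.69  2.3   1.31  0.58 -0.43]
2 shift [0.022 0.021 0.033] [-1.34  0.47  0.7   2.32  1.37  0.54 -0.46]
3 shift [0.022 0.02  0.034] [-1.33  0.47  0.7   2.33  1.43  0.49 -0.5 ]
4 shift [0.021 0.019 0.035] [-1.31  0.46  0.71  2.35  1.51  0.45 -0.56]
5 shift [0.021 0.018 0.036] [-1.29  0.46  0.71  2.36  1.6   0.41 -0.62]
6 shift [0.021 0.017 0.036] [-1.26  0.45  0.7   2.37  1.7   0.38 -0.7 ]
7 shift [0.02  0.016 0.037] [-1.21  0.44  0.68  2.38  1.82  0.35 -0.78]
8 shift [0.02  0.015 0.038] [-1.16  0.43  0.64  2.39  1.93  0.34 -0.87]
9 shift [0.02  0.013 0.038] [-1.09  0.42  0.58  2.4   2.05  0.34 -0.96]
10 shift [0.02  0.012 0.039] [-1.02  0.41  0.52  2.41  2.16  0.34 -1.04]
11 shift [0.019 0.011 0.039] [-0.94  0.41  0.45  2.41  2.27  0.34 -1.11]
12 shift [0.019 0.01  0.04 ] [-0.85  0.4   0.38  2.42  2.37  0.35 -1.18]
13 shift [0.019 0.008 0.04 ] [-0.77  0.4   0.31  2.43  2.47  0.35 -1.25]
14 shift [0.019 0.007 0.04 ] [-0.68  0.4   0.24  2.43  2.57  0.36 -1.31]
15 shift [0.018 0.006 0.041] [-0.6   0.41  0.17  2.43  2.67  0.37 -1.37]
16 shift [0.018 0.004 0.041] [-0.51  0.41  0.11  2.44  2.76  0.38 -1.42]
17 shift [0.018 0.003 0.041] [-0.43  0.42  0.04  2.44  2.84  0.39 -1.47]
```

Call:
move_arm:
  increments: [0.021,0.019,0.034,-0.0054,0.001,-0.0004,0,0.021,0.019,0.034,-0.0054,0.001,-0.0004,0,0.021,0.019,0.034,-0.0054,0.001,-0.0004,0,0.021,0.019,0.034,-0.0054,0.001,-0.0004,0,0.021,0.019,0.034,-0.0054,0.001,-0.0004,0,0.021,0.019,0.034,-0.0054,0.001,-0.0004,0,0.021,0.019,0.034,-0.0054,0.001,-0.0004,0,0.021,0.019,0.034,-0.0054,0.001,-0.0004,0,0.021,0.019,0.034,-0.0054,0.001,-0.0004,0,0.019,0.008,0.04,-0.0054,0.001,-0.0004,0,0.019,0.008,0.04,-0.0054,0.001,-0.0004,0,0.019,0.008,0.04,-0.0054,0.001,-0.0004,0,0.019,0.008,0.04,-0.0054,0.001,-0.0004,0,0.019,0.008,0.04,-0.0054,0.001,-0.0004,0,0.019,0.008,0.04,-0.0054,0.001,-0.0004,0,0.019,0.008,0.04,-0.0054,0.001,-0.0004,0,0.019,0.008,0.04,-0.0054,0.001,-0.0004,0,0.019,0.008,0.04,-0.0054,0.001,-0.0004,0]

```text
t: 27.28
position: [0.5304, 0.1482, 0.132]
ee_rot: [[-0.775, -0.189, 0.603], [-0.148, 0.982, 0.118], [-0.615, 0.002, -0.789]]
wrist_force: [1.1, 0.7, -0.7]
width: -0.0001
grasp_force: 0.0
```

```bash
python3 -c "
from st import *
tell(*tgt(-.06,38,flip=-1))"
```

```text
t 27.28 pos [0.5304 0.1482 0.132 ] F [ 1.1  0.7 -0.7] q [-0.37  0.38 -0.03  2.46  2.76  0.37 -1.37] z [ 0.603  0.118 -0.789] 
shift [0.026 0.012 0.018] turn [ 0.0003 -0.0002 -0.0002] rows>= 0.020245545717216745
```

At the slot approach, in the right posture. Entering to just before the tread.

Call:
move_arm:
  increments: [0.013,0.006,0.05,0,0,0,0,0.013,0.006,0.05,0,0,0,0,0,0,0.08,0,0,0,0,0,0,0.08,0,0,0,0,0,0,0.08,0,0,0,0,0,0,0.08,0,0,0,0,0,0,0.08,0,0,0,0,0,0,0.08,0,0,0,0,0,0,0,0,0,0,0,0,0,0,0,0,0,0]

```text
t: 28.12
position: [0.5684, 0.1586, 0.0726]
ee_rot: [[-0.777, -0.19, 0.601], [-0.15, 0.982, 0.117], [-0.612, 0.001, -0.791]]
wrist_force: [0.0, -0.2, 0.7]
width: -0.0001
grasp_force: 0.0
```

```bash
python3 -c "
from st import *
tell(*tgt(.014,38,flip=-1))"
```

```text
t 28.12 pos [0.5684 0.1586 0.0726] F [ 0.  -0.2  0.7] q [-0.33  0.56 -0.08  2.41  2.81  0.51 -1.42] z [ 0.601  0.117 -0.791] 
shift [-0.021 -0.013  0.043] turn [ 0.0002 -0.0008  0.0001] rows>= 0.04367817845325929
```

Call:
move_arm:
  increments: [-0.01,-0.006,0.03,0,0,0,0,-0.01,-0.006,0.03,0,0,0,0,0,0,0.03,0,0,0,0,0,0,0.03,0,0,0,0,0,0,0.03,0,0,0,0,0,0,0.03,0,0,0,0,0,0,0,0,0,0,0,0,0,0,0,0,0,0]

```text
t: 28.78
position: [0.5834, 0.16, 0.0579]
ee_rot: [[-0.776, -0.19, 0.601], [-0.15, 0.982, 0.117], [-0.613, 0.001, -0.79]]
wrist_force: [-5.7, -0.5, 7.0]
width: 0.0001
grasp_force: 4.6
```

```bash
python3 -c "
from st import *
tell(*tgt(.041,38,flip=-1))"
```

```text
t 28.78 pos [0.5834 0.16   0.0579] F [-5.7 -0.5  7. ] q [-0.31  0.6  -0.08  2.39  2.83  0.52 -1.42] z [ 0.601  0.117 -0.79 ] 
shift [ 0.002 -0.001  0.095] turn [ 0.0003 -0.0006  0.0001] rows>= 0.03434429629953712
```

Call:
move_arm:
  increments: [0,0,0.02,0,0,0,0,0,0,0.02,0,0,0,0,0,0,0.02,0,0,0,0,0,0,0.02,0,0,0,0,0,0,0.015,0,0,0,0,0,0,0,0,0,0,0,0,0,0,0,0,0,0,0]

```text
$.increments: bad value
```

```bash
python3 -c "
from st import *
tell(*tgt(.041,38,flip=-1))"
```

```text
t 28.78 pos [0.5834 0.16   0.0579] F [-5.7 -0.5  7. ] q [-0.31  0.6  -0.08  2.39  2.83  0.52 -1.42] z [ 0.601  0.117 -0.79 ] 
shift [ 0.002 -0.001  0.095] turn [ 0.0003 -0.0006  0.0001] rows>= 0.03434429629953712
```

Call:
move_arm:
  increments: [0,0,0.02,0,0,0,0,0,0,0.02,0,0,0,0,0,0,0.02,0,0,0,0,0,0,0.02,0,0,0,0,0,0,0.015,0,0,0,0,0,0,0,0,0,0,0,0,0,0,0,0,0,0]

```text
t: 29.37
position: [0.5879, 0.1609, 0.0488]
ee_rot: [[-0.777, -0.191, 0.599], [-0.151, 0.982, 0.117], [-0.611, 0.001, -0.792]]
wrist_force: [-16.7, -3.0, 18.1]
width: 0.0004
grasp_force: 11.7
```

```bash
python3 -c "
from st import *
tell(*tgt(.041,38,flip=-1))"
```

```text
t 29.37 pos [0.5879 0.1609 0.0488] F [-16.7  -3.   18.1] q [-0.31  0.63 -0.09  2.38  2.83  0.54 -1.42] z [ 0.599  0.117 -0.792] 
shift [-0.014 -0.001  0.012] turn [ 0.0003 -0.001   0.0002] rows>= 0.0580764810670508
```

Call:
move_arm:
  increments: [0,0,0.015,0,0,0,0,0,0,0.01,0,0,0,0,0,0,0,0,0,0,0,0,0,0,0,0,0,0,0,0,0,0,0,0,0,0,0,0,0,0,0,0,0,0,0,0,0,0,0,0,0,0,0,0,0,0]

```text
t: 30.03
position: [0.5883, 0.1609, 0.0481]
ee_rot: [[-0.777, -0.192, 0.6], [-0.151, 0.981, 0.118], [-0.611, 0.001, -0.791]]
wrist_force: [-33.1, -7.7, 44.8]
width: 0.0001
grasp_force: 26.9
```

```bash
python3 -c "
from st import *
tell(*tgt(.041,38,flip=-1))
from h import crop
crop('scene',170,180,150,100,5.3,'pics/s7.png')"
```

```text
t 30.03 pos [0.5883 0.1609 0.0481] F [-33.1  -7.7  44.8] q [-0.31  0.63 -0.09  2.38  2.84  0.54 -1.42] z [ 0.6    0.118 -0.791] 
shift [-0.015 -0.001  0.005] turn [ 0.0003 -0.0009  0.0002] rows>= 0.051897711761121415
```

View pics/s7.png

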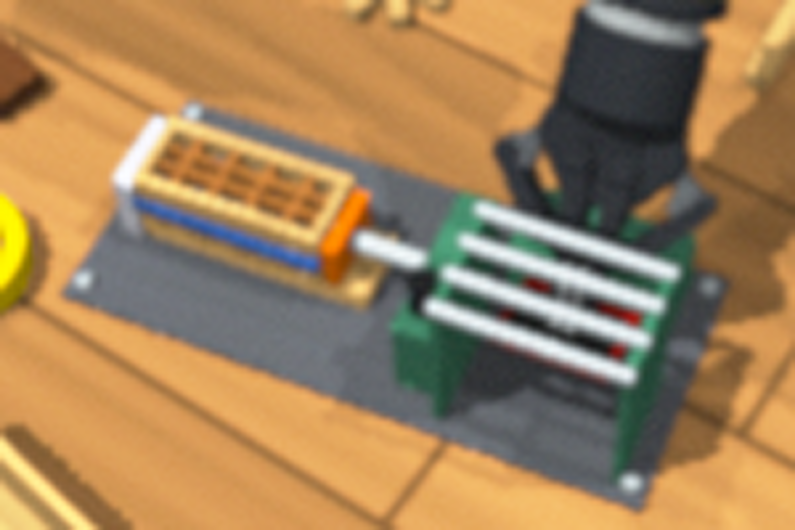

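The treadle is at its stop: the force jumped to 56 N with almost no travel. The orange pusher at (345,235) has all three layers against the fence at (140,170). It has been held for over 0.6 s, so I'll back out slowly along the slot.

Call:
move_arm:
  increments: [0,0,-0.02,0,0,0,0,0,0,-0.03,0,0,0,0,0,0,-0.03,0,0,0,0,0,0,-0.03,0,0,0,0,0,0,-0.03,0,0,0,0,0,0,-0.03,0,0,0,0,0,0,-0.03,0,0,0,0,0,0,-0.03,0,0,0,0,0,0,-0.05,0,0,0,0,0,0,-0.08,0,0,0,0,0,0,-0.1,0,0,0,0,0,0,-0.1,0,0,0,0,0,0,-0.1,0,0,0,0,0,0,-0.1,0,0,0,0,0,0,-0.1,0,0,0,0,0,0,0,0,0,0,0]

```text
t: 31.42
position: [0.5293, 0.1494, 0.1297]
ee_rot: [[-0.775, -0.19, 0.603], [-0.149, 0.982, 0.118], [-0.614, 0.001, -0.789]]
wrist_force: [-0.8, 0.2, 0.5]
width: 0.0002
grasp_force: 0.0
```

```bash
python3 - <<'E'
from st import *
tell(*tgt(-.06,38,flip=-1))
import cv2
im=bot.get_image('scene').astype(int)
# numeric check: orange pusher centroid and blue sheet mask extents, vs first picture
old=cv2.resize(cv2.imread('pics/s7.png'),(150,100),interpolation=cv2.INTER_AREA)[:,:,::-1].astype(int);new=im[180:280,170:320]
for n,a in(('pressed',old),('now',new)):
    r,g,b=a[...,0],a[...,1],a[...,2]
    o=np.argwhere((r>180)&(g>60)&(g<125)&(b<60));bl=np.argwhere((b>110)&(r<80)&(b>g+40));d=np.argwhere((r<40)&(g<40)&(b<40))
    print(n,'orange',o.mean(0),len(o),'blue',bl.mean(0),len(bl),bl[:,1].min(),bl[:,1].max())
print('panel region diff',np.abs(old-new)[20:55,22:66].mean())
E
```

```text
t 31.42 pos [0.5293 0.1494 0.1297] F [-0.8  0.2  0.5] q [-0.38  0.39 -0.03  2.46  2.76  0.38 -1.38] z [ 0.603  0.118 -0.789] 
shift [0.009 0.001 0.008] turn [ 0.0003 -0.0003  0.    ] rows>= 0.02337652281825747
pressed orange [36.82258065 51.74193548] 62 blue [44.16981132 42.8490566 ] 53 26 59
now orange [38.52631579 56.14035088] 57 blue [44.18965517 43.03448276] 58 26 59
panel region diff 4.82943722943723
```

```bash
python3 - <<'E'
from h import *
new=bot.get_image('scene')[180:280,170:320,::-1]
f=lambda p:cv2.resize(cv2.imread(p),(150,100),interpolation=cv2.INTER_AREA)
for n,a in(('before',f('pics/s6.png')),('pressed',f('pics/s7.png')),('now',new)):
    a=a.astype(int);b,g,r=a[...,0],a[...,1],a[...,2];m=(r>190)&(g>60)&(g<125)&(b<40);m[:,:58]=0
    o=np.argwhere(m);print(n,o.mean(0).round(1),len(o))
E
```

```text
before [45.9 71.7] 16
pressed [42.6 64.9] 17
now [45.4 71.8] 16
```

The pusher is back at rest and the stack is still flush with the fence. Handing in.

```bash
python3 -c "
from plant import bot
print(bot.hand_in())"
```

```text
the job is handed in; nothing more can be done
None
```

The separator and dark panel are stacked on the lower panel and pressed flush with the fence, the treadle was held at its stop for over half a second and has sprung back, and the job was handed in at about 31 s of the 70 s; no verdict was returned.

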